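# Dock the sample carousel under its catch and index its notch

## Robot

A 6-joint arm with a two-finger parallel gripper is mounted at the origin on the work surface. World frame = base frame: x ahead of the robot, y to its left, z up, the work surface at z = 0. Lengths are in m, angles in degrees, forces in N, time in s.
With the tool pointing down it reaches from about 0.4 to 0.825 m from the base axis. Payload 7 kg.
Tool frame: the origin (TCP) lies on the mounting face of the last link; the fingertips stand 178 mm ahead of it and the grasp point (between the pads) lies 159 mm ahead of it; z points along the fingers, y is the direction in which the jaws open and shut (so a half turn about z gives the same grasp; the last joint's range is limited). The gripper opens to 88 mm and grips with 3 to 60 N. Pads are 19 mm wide; open, the fingers measure 130 mm over their backs; the gripper's body (78 mm by 193 mm) begins 47 mm behind the grasp point.
Start: joints at [16.507, 20.546, 0.682, 0, -70.136, -16.507], TCP at [0.675, -0, 0.405] pointing down, gripper open.
Joint ranges: [-176.03, 176.03], [-82.01, 121.73], [-58.28, 71.71], [-173.87, 95.51], [-174.79, -0.11], [-173.66, 173.66]. Speed limits (degrees/s): [136.94, 136.94, 172.46, 180, 180, 180].

## Interface

Orientations are given as [roll, pitch, yaw] about the fixed x, y, z axes, in that order (R = Rz(yaw) Ry(pitch) Rx(roll)).
In Python, from plant import r gives the robot as it stands. The module is installed in compiled form; this text tells all that it offers.
- The arm moves only by the tool carry_out, never from a script. Its argument "plan" is a list of rows, each a list of 3 entries, a list of its own where there are three numbers: the shift along the tool's x, y, z in m, then the turn, a rotation vector about the tool's x, y, z in degrees, then the closure in counts, from 0 (fully open) to 255 (shut). In form: [[[x, y, z], [ax, ay, az], hand], ...]. A call has 1 to 12 rows; each row shifts and turns the commanded pose from where the row before left it, along the tool's axes as they then stand; what a row does not reach is not made up. A row lasts 1/12 s, in which the tool goes at most 41.7 mm and 7.16 degrees, less where a joint would pass 70% of its speed; a pose out of reach is approached as far as the arm can. A call is refused whole if a number of a shift passes 0.0417 or a number of a turn 7.16, either way. A call with a gripper value outside its range is refused whole. The fingers move at their own pace and stop on an object; "grip_force" is the grip in N (left out, the last holds). Time passes only in rows, so rows that do not move let the fingers close. It gives the time, the measured TCP pose, the force and the opening at its end, in the units of the state.
- r.get_state(): the state, without advancing time (a new reading comes with each control period).
- r.capture(name): name is "scene" or "side" or "wrist"; returns the picture (420x560x3 uint8, red, green, blue); there is no depth.
- r.get_calibration(name): a dict with "K" (3x3 intrinsics, pixels), "rvec" (rotation vector, rad) and "tvec" (3), from world to camera coordinates, as OpenCV has them. Camera axes: x right, y down, z forward; pixel columns grow to the right and rows downward; lengths in m; the calibration is good to about 2 mm. A picture is of the moment at which its call begins: read the wrist's pose just before it. get_calibration takes no time and is no camera call; for the wrist camera it gives the pose at the moment of the call.
- r.close_job(): hands the job in, once; it reports no verdict.
The state is a dict: "time_s": time; "joints": joint angles; "qd": joint speeds; "joint_torque": joint torques, N m; "tcp_pos": TCP position; "eef_rot": TCP orientation; "contact_force": force on the tool from outside, world axes, zero at the start; "moment": the same for the moment, N m; "gripper_width": finger opening in m.
Only numpy, scipy, OpenCV 4.12 (cv2) and the standard library are available. Lean on these libraries where they do the work, as an engineer would, in place of code of your own. Each camera call takes 0.05 s, during which the arm holds its last target. There are 200 camera calls.

## Task

Slide the sample carousel along the bench into the reader's bay until it is home and its own edge has raised the red catch and let it drop behind it, and turn it by pushing its rim until its orange notch faces the orange pointer. Its vials are open, so never lift or tip it; do not touch the red catch, and leave the other things on the bench alone. Take the arm clear at the end.

Things in the scene. Friction and masses are not known exactly. Their poses are not given: they have to be found in the camera images.
- carousel_center (a point): centre, half-way up (16 mm above the bench), of the sample carousel: a loose round tray, 0.35 kg, 32 mm high. Up to 18 mm it is a smooth round grey flange of radius 57 mm; from 18 to 32 mm up a white round hub of radius 42 mm, its edge set with six lugs (see carousel_lugs). Site x points from the axis to the notch, z up
- carousel_notch (a point): the notch in the carousel's orange lug: 49 mm from the carousel's axis along its +x, 25 mm above the bench
- carousel_lugs (a point): on the carousel's axis, 25 mm above the bench: mid-height of six lugs on the hub's edge, 60 degrees apart, the first on the carousel's +x. They reach out to radius 53 mm, leaving gaps 11 mm deep between them, open above and outward, over the flange. The +x lug is orange, 22 mm wide, with an 8 mm wide notch in its middle; the other five are white, 10 mm wide
- reader: fixed blue carousel reader. Origin on the bench at the bay's centre; x points into the bay, away from its mouth, y left, z up. No raised floor. Slippery white walls 26 mm high, inner faces at y = +60 and -60 mm, begin at x = -105 (left) and -65 (right) mm, with flared lead-ins 20 mm long; slippery rear stop face at x = +59 mm. A carousel against the stop has its centre at x = +2 mm
- beam (a point): middle of the lower front edge of the reader's blue beam, which crosses over the bay: reader frame x = -45 to -17 mm (knobs to -56), y = -190 to +190, 85 to 150 mm above the bench. Behind it, steel guard rods along y, 6 mm thick, 88 mm up, at x = 10, 45 and 100. End panels 160 mm high at y = +-190 to 204, x = -45 to +105
- catch (a joint): angle (rad) of the red gravity catch: 0 down, on a stop; up to 0.9 lifted. Pivot in the reader's frame at x = -93, z = 46 mm, axis along y; an 8 mm wide arm (y = 47 to 55) slopes from it down into the bay to a nose at x = -39. A part slid in under it lifts it (0.2 for the carousel's flange, more for a lug); 50 g, it falls by itself, leaving the carousel 9 to 14 mm of play
- catch_nose (a point): lower inner corner of the red catch's nose, which drops behind the carousel; 6 mm above the bench when down
- bracket (a point): top centre of the catch's bracket, 16 mm square, 60 mm high, on the left wall at x = -93, y = 68 mm in the reader's frame; the steel pivot runs from it at 46 mm height to y = 50 mm
- pointer: orange pointer fixed on the reader's rear stop, 46 mm high with its stud. Origin on the bench at the bay's centre; its own x axis runs from there through the pointer: the notch must come to lie on this axis, on the pointer's side. It differs in direction from the reader's x axis by up to 0.5 rad either way
- pointer_tip (a point): tip of the orange pointer, 63 mm from the bay's centre, 28 mm above the bench
- beaker: bystander: glass beaker, radius 29 mm, 80 mm high, origin at its underside
- dropper: bystander: white dropper bottle, radius 20 mm, 80 mm high, origin at its underside
- jar: bystander: amber jar with blue cap, radius 28 mm, 65 mm high, origin at its underside
- cup: bystander: white ceramic cup, radius 27 mm, 60 mm high, origin at its underside
Things that resemble listed ones, but are neither listed nor needed, are in the scene too. There is more than one size of the part that bears carousel_center; the job needs the smallest. There is more than one size of the pointer; the job needs the smaller.

How it is judged:
By the outcome, as a careful person would: the job done as asked, in the order asked, and still so for the second after the job is handed in, with the robot touching nothing.
It also fails if it takes over 67 s, if anything falls off the work surface, if the arm or the gripper's body presses on something with over 40 N, if the wrist force passes 120 N, or if a joint passes its speed limit or range.

## Working session

There is one attempt and no reset: what is moved stays moved. The work goes in short steps, Python scripts to look and compute and a tool call to move; the robot and the scene stay as the last step left them, time stands still between calls to the robot, and variables do not carry over. Pictures are saved under pics/ and viewed, about 8 in all and at most 12, crops included, and the job is handed in when it is done.

Besides the shell and the picture viewer there is one more tool, called as name(argument=value, ...), one argument or row to a line, values as JSON. carry_out: Moves the arm, as the interface text tells. Its arguments: {"type":"object","properties":{"plan":{"type":"array","items":{"type":"array"}},"grip_force":{"type":"number"}},"required":["plan"]}

```bash
mkdir -p pics; cat > h.py <<'E'
import numpy as np,cv2
from plant import r
def cal(n):
    c=r.get_calibration(n);K=np.array(c['K'],float);R=cv2.Rodrigues(np.array(c['rvec'],float))[0];t=np.array(c['tvec'],float).ravel();return K,R,t
def ray(n,px,z,c=None):
    K,R,t=c or cal(n);d=R.T@np.linalg.inv(K)@np.array([px[0],px[1],1.]);o=-R.T@t
    return o+d*(z-o[2])/d[2]
def proj(n,P,c=None):
    K,R,t=c or cal(n);q=(R@np.atleast_2d(P).T).T+t;q=q@K.T;return q[:,:2]/q[:,2:]
def snap(n,f):
    im=r.capture(n);cv2.imwrite('pics/'+f,im[:,:,::-1]);return im
E
python3 - <<'E'
from h import *
print(r.get_state())
for n in ('scene','side','wrist'):
    K,R,t=cal(n);print(n,-R.T@t,R[2]);snap(n,n+'0.png')
E
```

```text
{'time_s': 0.0, 'joints': array([ 1.65062850e+01,  2.05930682e+01,  6.34072088e-01, -1.95456629e-02,
       -7.01364068e+01, -1.65086277e+01]), 'qd': array([ 0.04284795, -0.03560171, -0.00288294,  0.04611576,  0.00952715,
       -0.01883884]), 'joint_torque': array([-8.00930356e-04, -5.82726967e+01,  2.93058443e+01,  6.99745238e+00,
        6.93249181e-03, -2.06530804e-04]), 'tcp_pos': array([ 6.74811733e-01, -8.32280115e-06,  4.03708079e-01]), 'eef_rot': array([ 1.79903308e+02, -9.49559521e-03, -9.00089913e+01]), 'contact_force': array([-0.43454431,  0.10820109, -0.00259297]), 'moment': array([ 0.00778002, -0.02041299,  0.01569982]), 'gripper_width': 0.08758373617715653}
scene [ 0.85102053 -0.57127667  0.75386698] [-0.35506408  0.60497358 -0.71269662]
side [0.37516693 0.74530873 0.50956612] [ 0.18316179 -0.84558906 -0.50142885]
wrist [ 0.67576067 -0.07922771  0.38430477] [-0.00191415  0.29188768 -0.95645069]
```

```bash
python3 - <<'E'
import cv2,numpy as np
a=[cv2.imread(f'pics/{n}0.png') for n in('scene','side')]
b=np.hstack(a);print(b.shape)
E
```

```text
(420, 1120, 3)
```

View pics/scene0.png

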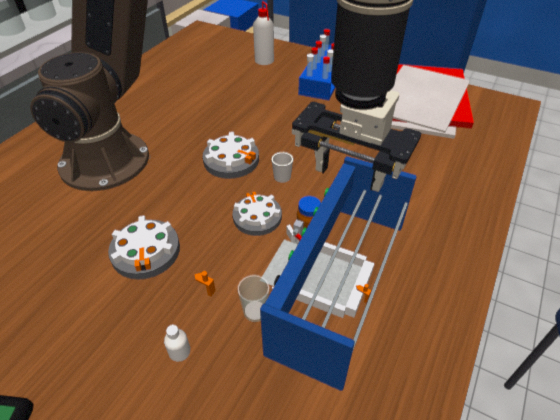

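View pics/side0.png

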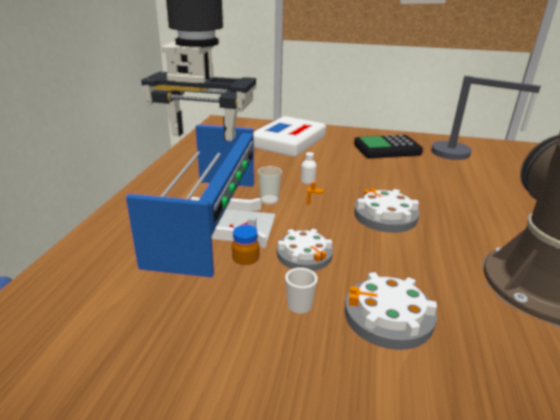

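The smallest carousel is the one at scene (257,211). The others, at (231,153) and (144,245), are larger. The pointer on the rear stop is at (363,289), and the loose orange one at (205,280) is a look-alike. I'll confirm with an enlarged crop.

```bash
python3 - <<'E'
from h import *
im=cv2.imread('pics/scene0.png')[150:380,190:420]
cv2.imwrite('pics/c1.png',cv2.resize(im,None,fx=2.6,fy=2.6,interpolation=cv2.INTER_CUBIC))
def P(n,px,z): print(n,px,z,ray(n,px,z).round(4))
for p in [(231,150),(257,208),(144,240)]: P('scene',p,.032)
for p in [(388,192),(305,242),(398,306)]: P('side',p,.0) if 0 else P('side',p,.032)
P('scene',(267,325),.150);P('scene',(345,349),.16);P('scene',(413,177),.16);P('scene',(350,160),.16)
P('scene',(363,289),.028)
E
```

```text
scene (231, 150) 0.032 [0.3012 0.164  0.032 ]
scene (257, 208) 0.032 [0.4681 0.0154 0.032 ]
scene (144, 240) 0.032 [ 0.3045 -0.1809  0.032 ]
side (388, 192) 0.032 [ 0.3008 -0.2488  0.032 ]
side (305, 242) 0.032 [0.464 0.022 0.032]
side (398, 306) 0.032 [0.2867 0.1723 0.032 ]
scene (267, 325) 0.15 [ 0.6694 -0.2846  0.15  ]
scene (345, 349) 0.16 [ 0.7881 -0.2687  0.16  ]
scene (413, 177) 0.16 [0.7649 0.1322 0.16  ]
scene (350, 160) 0.16 [0.6352 0.1223 0.16  ]
scene (363, 289) 0.028 [ 0.7566 -0.071   0.028 ]
```

View pics/c1.png

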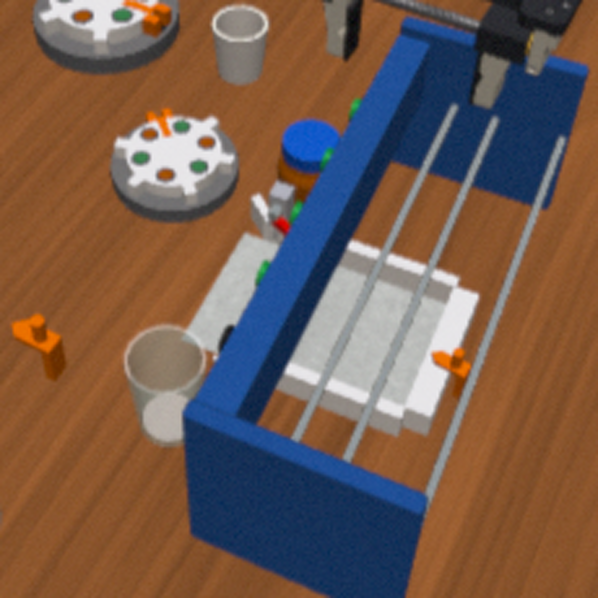

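```bash
cat > fit.py <<'E'
from h import *
from scipy.optimize import least_squares
c=cal('scene')
F=[((190,410),(-45,-204,160)),((428,497),(105,-204,160)),((585,68),(105,204,160)),((405,20),(-45,204,160)),((548,207),(105,204,0)),
((455,107),(10,190,88)),((495,120),(45,190,88)),((562,140),(100,190,88)),((298,440),(10,-190,88)),((349,458),(45,-190,88))]
px=np.array([f[0] for f in F])/2.6+[190,150]-0.3; M=np.array([f[1] for f in F])/1000.
def W(p,M):
    M=np.atleast_2d(M);a=p[2];R=np.array([[np.cos(a),-np.sin(a),0],[np.sin(a),np.cos(a),0],[0,0,1]]);return M@R.T+[p[0],p[1],0]
s=least_squares(lambda p:(proj('scene',W(p,M),c)-px).ravel(),[.7,-.07,.05],loss='soft_l1')
if __name__=='__main__':
    print(s.x,np.degrees(s.x[2]));print((proj('scene',W(s.x,M),c)-px).round(1).tolist())
    def inv(w): d=np.array(w[:2])-s.x[:2];a=s.x[2];return (np.array([d[0]*np.cos(a)+d[1]*np.sin(a),-d[0]*np.sin(a)+d[1]*np.cos(a)])*1000).round(1)
    for nm,p,z in [('jar cap',(311,142),.065),('beaker top',(166,360),.08),('cup top',(240,30),.06),('tip',(433,356),.028),('stud',(459,355),.046),('car',(173,147),.032),('notch',(161,122),.025),('bracket',(283,188),.06)]:
        w=ray('scene',np.array(p)/2.6+[190,150]-.3,z);print(nm,w.round(4),inv(w))
    for nm,p,z in [('jar cap',(246,232),.065),('beaker top',(270,174),.08),('cup top',(301,278),.06),('dropper',(310,156),.08),('car',(305,241),.032),('notch',(319,250),.03)]:
        w=ray('side',p,z);print('side',nm,w.round(4),inv(w))
    t=inv(ray('scene',np.array((433,356))/2.6+[190,150]-.3,.028));print(np.degrees(np.arctan2(t[1],t[0])),np.hypot(*t))
    g=cv2.imread('pics/scene0.png');g=cv2.resize(g,None,fx=2.6,fy=2.6,interpolation=cv2.INTER_CUBIC)
    def ln(A,col):
        q=(proj('scene',W(s.x,np.array(A)/1000.),c)+.3)*2.6;cv2.polylines(g,[q.astype(int)],False,col,1)
    ln([(-105,60,26),(59,60,26),(59,-60,26),(-65,-60,26)],(0,0,255));ln([(-45,-190,85),(-45,190,85)],(0,255,255))
    th=np.linspace(0,6.28,60)
    ln([(2+57*np.cos(t),57*np.sin(t),18) for t in th],(0,255,0));ln([(-93,50,46),(-39,51,6)],(255,0,255));ln([(-93,68,0),(-93,68,60)],(255,255,0))
    cv2.imwrite('pics/c2.png',g[390:988,494:1092])
E
python3 fit.py
```

```text
[ 0.67920182 -0.05949731  0.0817914 ] 4.68630182830538
[[-0.5, -0.3], [2.7, 3.8], [2.4, -4.4], [0.0, -4.7], [1.4, -4.7], [-0.3, -2.0], [0.2, -2.6], [0.1, -3.0], [-6.4, 17.1], [-5.8, 18.4]]
jar cap [0.5802 0.0523 0.065 ] [-89.5 119.5]
beaker top [ 0.5906 -0.1993  0.08  ] [ -99.7 -132.1]
cup top [0.4558 0.1573 0.06  ] [-204.9  234.4]
tip [ 0.7432 -0.0721  0.028 ] [ 62.8 -17.8]
stud [ 0.7621 -0.0747  0.046 ] [ 81.3 -21.9]
car [0.4638 0.0193 0.032 ] [-208.3   96.2]
notch [0.4343 0.047  0.025 ] [-235.4  126.2]
bracket [ 0.5812 -0.0011  0.06  ] [-92.9  66.2]
side jar cap [0.5737 0.0654 0.065 ] [-95.  133.1]
side beaker top [ 0.5822 -0.1753  0.08  ] [-106.1 -107.5]
side cup top [0.4482 0.1737 0.06  ] [-211.2  251.3]
side dropper [ 0.5066 -0.3121  0.08  ] [-192.7 -237.6]
side car [0.4646 0.0184 0.032 ] [-207.5   95.2]
side notch [0.4334 0.0404 0.03  ] [-236.9  119.6]
-15.824824152317975 65.27388451746992
```

View pics/c2.png

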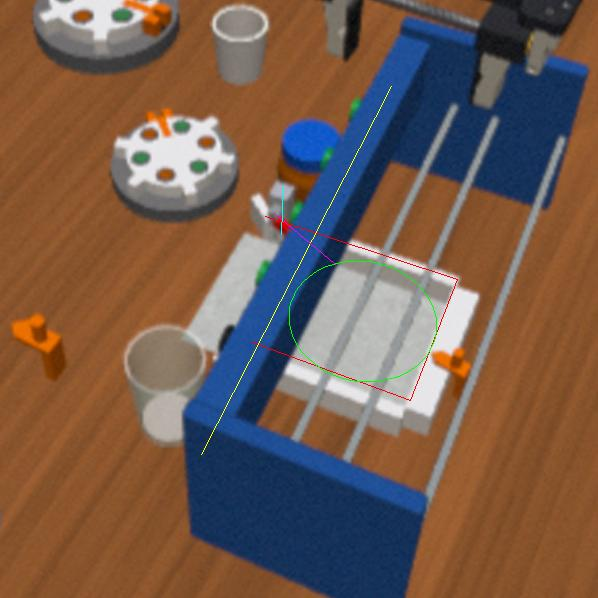

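```bash
sed -i 's/,((298,440),(10,-190,88)),((349,458),(45,-190,88))\]/]/; s/^((455,107)/((455,107)/' fit.py; sed -i 's/(100,190,88)),*$/(100,190,88)),/; s/(100,190,88)),((298.*$/(100,190,88))]/' fit.py; sed -n 4,6p fit.py; python3 fit.py
```

```text
F=[((190,410),(-45,-204,160)),((428,497),(105,-204,160)),((585,68),(105,204,160)),((405,20),(-45,204,160)),((548,207),(105,204,0)),
((455,107),(10,190,88)),((495,120),(45,190,88)),((562,140),(100,190,88))]
px=np.array([f[0] for f in F])/2.6+[190,150]-0.3; M=np.array([f[1] for f in F])/1000.
[ 0.67933182 -0.06510017  0.07272079] 4.166594240393482
[[-3.2, 1.9], [-0.1, 7.1], [2.5, -2.2], [-0.1, -3.1], [1.4, -2.5], [-0.4, -0.2], [0.1, -0.6], [0.0, -0.8]]
jar cap [0.5802 0.0523 0.065 ] [-90.3 124.3]
beaker top [ 0.5906 -0.1993  0.08  ] [ -98.2 -127.4]
cup top [0.4558 0.1573 0.06  ] [-206.8  238.1]
tip [ 0.7432 -0.0721  0.028 ] [ 63.2 -11.7]
stud [ 0.7621 -0.0747  0.046 ] [ 81.8 -15.6]
car [0.4638 0.0193 0.032 ] [-208.9   99.9]
notch [0.4343 0.047  0.025 ] [-236.2  129.7]
bracket [ 0.5812 -0.0011  0.06  ] [-93.2  71. ]
side jar cap [0.5737 0.0654 0.065 ] [-95.9 137.8]
side beaker top [ 0.5822 -0.1753  0.08  ] [-104.9 -102.8]
side cup top [0.4482 0.1737 0.06  ] [-213.2  255. ]
side dropper [ 0.5066 -0.3121  0.08  ] [-190.3 -233.8]
side car [0.4646 0.0184 0.032 ] [-208.1   98.9]
side notch [0.4334 0.0404 0.03  ] [-237.7  123.1]
-10.488230608600409 64.27386716232344
```

View pics/c2.png

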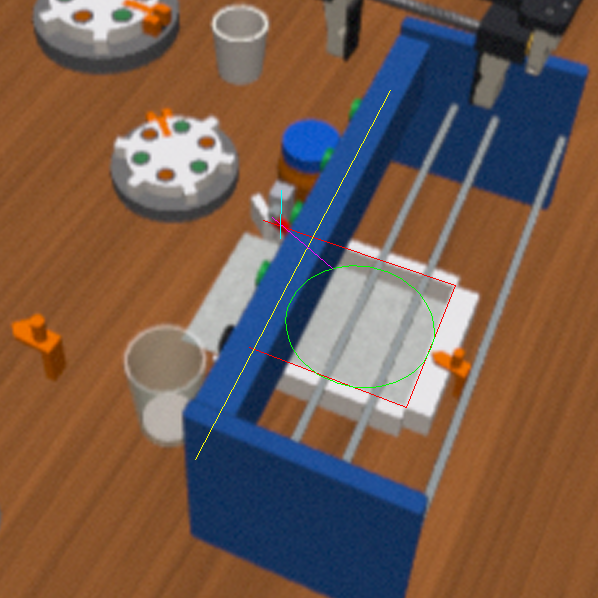

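```bash
python3 - <<'E'
import cv2
im=cv2.imread('pics/wrist0.png');cv2.imwrite('pics/w1.png',cv2.resize(im,(800,600),interpolation=cv2.INTER_CUBIC))
E
```

```text
(no output)
```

View pics/w1.png

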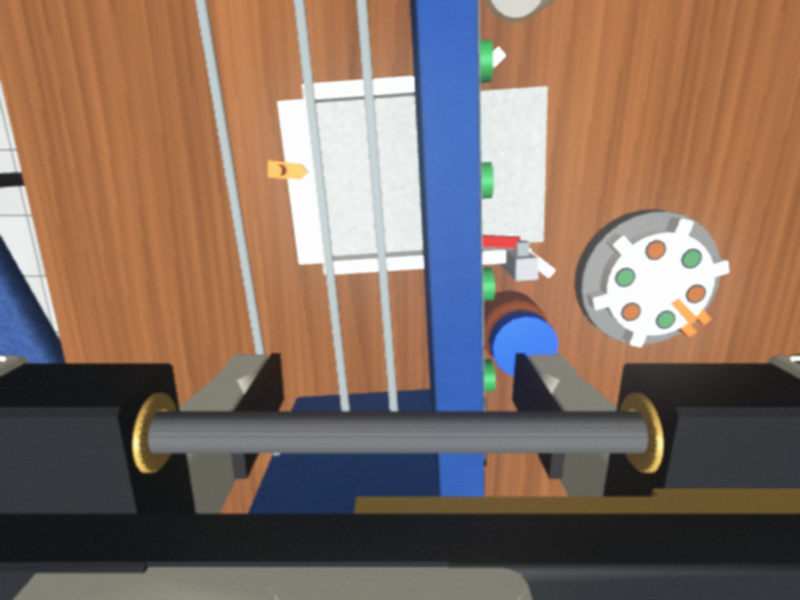

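```bash
cat > fit2.py <<'E'
from h import *
from scipy.optimize import least_squares
K,R,t=c=cal('wrist')
s_=800/560
L=[((10,-190,88),(10,190,88),[(363,2),(393,405)]),((45,-190,88),(45,190,88),[(300,2),(345,405)]),((100,-190,88),(100,190,88),[(203,2),(260,345)]),
((-45,-190,150),(-45,190,150),[(477,2),(484,490)]),((-60,60,26),(59,60,26),[(330,264),(420,257)]),((-60,-60,26),(59,-60,26),[(312,98),(412,92)]),
((59,-60,26),(59,60,26),[(310,102),(324,260)])]
def W(p,M):
    M=np.atleast_2d(M)/1000.;a=p[2];Q=np.array([[np.cos(a),-np.sin(a),0],[np.sin(a),np.cos(a),0],[0,0,1]]);return M@Q.T+[p[0],p[1],0]
def f(p):
    o=[]
    for A,B,q in L:
        a,b=proj('wrist',W(p,[A,B]),c);n=np.array([-(b-a)[1],(b-a)[0]]);n/=np.linalg.norm(n)
        o+=[n@(np.array(x)/s_-a) for x in q]
    return np.array(o)
s=least_squares(f,[.68,-.065,.07],loss='soft_l1');p=s.x
print(p,np.degrees(p[2]),f(p).round(1))
def inv(w): d=np.array(w[:2])-p[:2];a=p[2];return (np.array([d[0]*np.cos(a)+d[1]*np.sin(a),-d[0]*np.sin(a)+d[1]*np.cos(a)])*1000).round(1)
for n,q,z in [('tip',(307,171),.028),('stud',(283,170),.046),('bracket',(523,247),.06),('jar',(524,342),.065),('car hub',(662,284),.032),('flange',(651,277),.018),('notch',(694,319),.032),('beaker bottom',(516,0),.08)]:
    w=ray('wrist',np.array(q)/s_,z,c);print(n,w.round(4),inv(w),np.degrees(np.arctan2(*inv(w)[::-1])).round(1),np.hypot(*inv(w)).round(1))
for n,q in [('beam',(-45,0,85)),('bracket',(-93,68,60)),('nose',(-39,51,6)),('home',(2,0,16))]: print(n,W(p,q).round(4))
E
python3 fit2.py
```

```text
[ 0.67842258 -0.06323009  0.06402843] 3.668558553234545 [-0.3  0.   0.3 -0.1 -0.2 -0.6  1.8  0.5 -1.4 -0.5  1.   0.3 -2.7  0. ]
tip [ 0.7428 -0.0699  0.028 ] [ 63.8 -10.8] -9.6 64.7
stud [ 0.7564 -0.0711  0.046 ] [ 77.3 -12.8] -9.4 78.4
bracket [ 0.5853 -0.0183  0.06  ] [-90.1  50.8] 150.6 103.4
jar [0.5802 0.0529 0.065 ] [-90.6 122.2] 126.6 152.1
car hub [0.4643 0.0169 0.032 ] [-208.6   93.6] 155.8 228.6
flange [0.466  0.0147 0.018 ] [-207.    91.4] 156.2 226.3
notch [0.4332 0.0465 0.032 ] [-237.7  125.2] 152.2 268.7
beaker bottom [ 0.6065 -0.1667  0.08  ] [-78.4 -98.7] -128.5 126.0
beam [[ 0.6335 -0.0661  0.085 ]]
bracket [[ 0.5813 -0.0013  0.06  ]]
nose [[ 0.6362 -0.0148  0.006 ]]
home [[ 0.6804 -0.0631  0.016 ]]
```

Wrist view: the carousel flange is at (651,277), the pointer tip at (307,171), the jar at (524,342) and the beaker's edge at the top (516,0). Three views agree on the carousel to about 3 mm: world (0.466, 0.016). Moving now to its left side.

carry_out(
  plan=[
    [[-0.016,0.035,0],[0,0,0],110],
    [[-0.016,0.035,0],[0,0,0],110],
    [[-0.016,0.035,0],[0,0,0],110],
    [[-0.016,0.035,0],[0,0,0],110],
    [[-0.016,0.035,0],[0,0,0],110],
    [[-0.016,0.034,0],[0,0,0],110],
    [[0,0,0.03],[0,0,0],110],
    [[0,0,0.03],[0,0,0],110],
    [[0,0,0.03],[0,0,0],110],
    [[0,0,0.03],[0,0,0],110],
    [[0,0,0],[0,0,0],110],
    [[0,0,0],[0,0,0],110],
  ],
  grip_force=20,
)

```text
time_s: 1.15
tcp_pos: [0.4657, 0.0958, 0.284]
eef_rot: [179.8, -0.1, -90.0]
contact_force: [0.6, 0.2, 0.8]
gripper_width: 0.0501
```

carry_out(
  plan=[
    [[0,0,0.032],[0,0,0],110],
    [[0,0,0.032],[0,0,0],110],
    [[0,0,0.022],[0,0,0],110],
    [[0,0,0.009],[0,0,0],110],
    [[0.01,0,0],[0,0,0],110],
    [[0.007,0,0],[0,0,0],110],
    [[0.005,0,0],[0,0,0],110],
    [[0.008,0,0],[0,0,0],110],
    [[0.008,0,0],[0,0,0],110],
    [[0.008,0,0],[0,0,0],110],
    [[0.008,0,0],[0,0,0],110],
    [[0.008,0,0],[0,0,0],110],
  ],
)

```text
time_s: 2.15
tcp_pos: [0.4666, 0.0336, 0.1905]
eef_rot: [-179.9, 0.1, -90.0]
contact_force: [1.0, 4.6, 3.7]
gripper_width: 0.0503
```

carry_out(
  plan=[
    [[0.008,0,0],[0,0,0],110],
    [[0.008,0,0],[0,0,0],110],
    [[0.008,0,0],[0,0,0],110],
    [[0.008,0,0],[0,0,0],110],
    [[0.008,0,0],[0,0,0],110],
    [[0.006,0,0],[0,0,0],110],
    [[0.004,0,0],[0,0,0],110],
    [[0,0,0],[0,0,0],110],
    [[-0.015,0,0],[0,0,0],110],
    [[0,0,-0.03],[0,0,0],110],
    [[0,0,-0.03],[0,0,0],110],
    [[0,0,0],[0,0,0],110],
  ],
)

```text
time_s: 3.15
tcp_pos: [0.467, -0.0008, 0.2536]
eef_rot: [-179.8, 0.0, -89.9]
contact_force: [1.0, 0.4, 0.3]
gripper_width: 0.0497
```

```bash
python3 - <<'E'
from h import *
snap('wrist','w2.png');snap('scene','s2.png')
a=cv2.imread('pics/s2.png')[130:380,130:400]
cv2.imwrite('pics/s2c.png',cv2.resize(a,None,fx=2.2,fy=2.2,interpolation=cv2.INTER_CUBIC))
E
```

```text
(no output)
```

View pics/s2c.png

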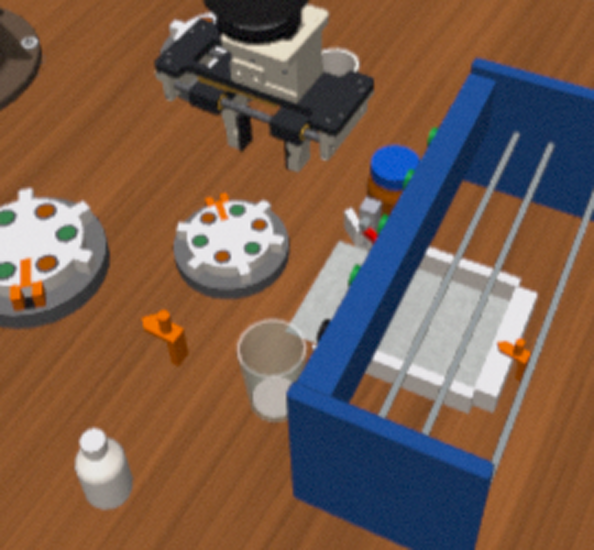

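```bash
cat >> h.py <<'E'
p=np.array([.67842,-.06323,.06403])
def inv(w): d=np.array(w[:2])-p[:2];a=p[2];return (np.array([d[0]*np.cos(a)+d[1]*np.sin(a),-d[0]*np.sin(a)+d[1]*np.cos(a)])*1000).round(1)
def W(M):
    M=np.atleast_2d(M)/1000.;a=p[2];Q=np.array([[np.cos(a),-np.sin(a),0],[np.sin(a),np.cos(a),0],[0,0,1]]);return M@Q.T+[p[0],p[1],0]
E
python3 - <<'E'
from h import *
for n,q,z in [('hub',(231,235),.032),('notch',(217,208),.03),('ptr base',(178,360),0)]:
    w=ray('scene',np.array(q)/2.2+[130,130]-.3,z);print(n,w.round(4),inv(w))
print(W([(-115,0,0),(-150,0,0),(-270,0,0)]))
E
```

```text
hub [ 0.4695 -0.0802  0.032 ] [-209.6   -3.6]
notch [ 0.4369 -0.0558  0.03  ] [-240.5   22.9]
ptr base [ 0.4907 -0.2069  0.    ] [-196.5 -131.3]
[[ 0.56365566 -0.07058842  0.        ]
 [ 0.52872738 -0.07282794  0.        ]
 [ 0.40897329 -0.08050629  0.        ]]
```

```bash
cat > seg.py <<'E'
from h import *
from scipy.optimize import least_squares
def locate(im,c,w0,rad=.075):
    """hub/flange/notch from low-saturation & orange masks near guess w0"""
    v,u=np.mgrid[0:420,0:560];hsv=cv2.cvtColor(im,cv2.COLOR_RGB2HSV)
    K,R,t=c;o=-R.T@t;D=(R.T@np.linalg.inv(K)@np.stack([u.ravel(),v.ravel(),np.ones(u.size)])).T
    def plane(z): return (o+D*((z-o[2])/D[:,2])[:,None])[:,:2].reshape(420,560,2)
    res={}
    P=plane(.018);d=np.hypot(*(P-w0).transpose(2,0,1))
    m=((hsv[...,1]<70)&(d<rad)).astype(np.uint8)
    cs,_=cv2.findContours(m,cv2.RETR_EXTERNAL,cv2.CHAIN_APPROX_NONE);k=max(cs,key=cv2.contourArea)[:,0]
    q=P[k[:,1],k[:,0]]
    f=least_squares(lambda s:np.hypot(q[:,0]-s[0],q[:,1]-s[1])-s[2],[*w0,.057],loss='soft_l1',f_scale=.001).x
    res['flange']=f
    P=plane(.032);d=np.hypot(*(P-w0).transpose(2,0,1))
    wh=(hsv[...,1]<50)&(hsv[...,2]>180)&(d<rad);res['white_mean']=P[wh].mean(0)
    og=(hsv[...,0]>=8)&(hsv[...,0]<18)&(hsv[...,1]>190)&(hsv[...,2]>200)&(d<rad);
    res['og']=(P[og].mean(0),int(og.sum()));res['masks']=(m,wh,og)
    return res
E
python3 - <<'E'
from seg import *
im=cv2.imread('pics/w2.png')[:,:,::-1].copy();c=cal('wrist');K,R,t=c;print(-R.T@t,R[2])
e=locate(im,c,np.array([.467,-.077]));m=e.pop('masks');print(e)
o=im.copy();o[m[2]>0]=[0,0,255]
cs,_=cv2.findContours(m[0],0,1)
cv2.drawContours(o,cs,-1,(255,0,255),1)
cv2.imwrite('pics/w2c.png',cv2.resize(o[:,:,::-1],(800,600)))
print(r.get_state()['joints'],r.get_state()['tcp_pos'])
E
```

```text
[ 0.46652067 -0.08047649  0.2306515 ] [ 1.94653523e-05  2.92237562e-01 -9.56345757e-01]
{'flange': array([ 0.46517252, -0.07844225,  0.05514783]), 'white_mean': array([ 0.46654507, -0.08195676]), 'og': (array([nan, nan]), 0)}
[ 2.41742510e+01  1.04617963e+01 -3.67595469e+01 -1.97592702e-03
 -4.27504406e+01 -2.41879164e+01] [ 0.46553697 -0.00126256  0.25017918]seg.py:18: RuntimeWarning: Mean of empty slice.
  res['og']=(P[og].mean(0),int(og.sum()));res['masks']=(m,wh,og)
  ret = um.true_divide(
```

View pics/w2c.png

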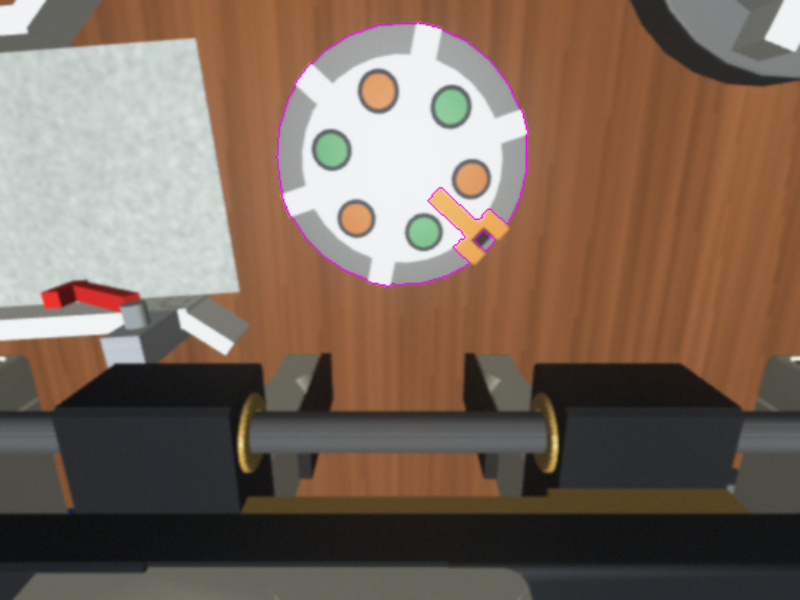

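```bash
python3 - <<'E'
from h import *
c=cal('wrist')
g=lambda q:ray('wrist',np.array(q)/1.4286,.032,c)[:2]
for a,b in [((484,238),(315,82)),((427,40),(381,270)),((511,125),(299,202))]:
    A,B=g(a),g(b);print(A.round(4),B.round(4),((A+B)/2).round(4),np.degrees(np.arctan2(*(A-B)[::-1])).round(1),np.hypot(*(A-B)).round(4))
E
```

```text
[ 0.4288 -0.0471] [ 0.4991 -0.1092] [ 0.4639 -0.0781] 138.5 0.0938
[ 0.455 -0.124] [ 0.4738 -0.0328] [ 0.4644 -0.0784] -101.6 0.0931
[ 0.4204 -0.0932] [ 0.5084 -0.0625] [ 0.4644 -0.0778] -160.8 0.0932
```

The hub centre is at (405,155) and the orange notch at (484,238), facing 138.7° in world. I'll put the open fingers over the flange in two opposite lug gaps, at jaw axis 48.7°, and use them as a level spanner.

carry_out(
  plan=[
    [[0.0254,0,0],[0,0,0],0],
    [[0.0254,0,0],[0,0,0],0],
    [[0.0254,0,0],[0,0,0],0],
    [[0,0,0],[0,0,-7],0],
    [[0,0,0],[0,0,-7],0],
    [[0,0,0],[0,0,-7],0],
    [[0,0,0],[0,0,-7],0],
    [[0,0,0],[0,0,-7],0],
    [[0,0,0],[0,0,-7],0],
    [[0,0,0],[0,0,-6.7],0],
    [[0,0,0],[0,0,0],0],
    [[0,0,0],[0,0,0],0],
  ],
)

```text
time_s: 4.25
tcp_pos: [0.4653, -0.0775, 0.2485]
eef_rot: [179.9, 0.1, -41.5]
contact_force: [0.2, 0.1, -0.2]
gripper_width: 0.0878
```

```bash
python3 - <<'E'
from h import *
s=r.get_state();print(s)
im=snap('wrist','w3.png');cv2.imwrite('pics/w3c.png',cv2.resize(im[:,:,::-1],(800,600)))
print(r.get_state()['tcp_pos'],r.get_state()['eef_rot'])
E
```

```text
{'time_s': 4.25, 'joints': array([ 1.45380018e+01,  1.11989357e+01, -3.60540303e+01, -9.94874795e-03,
       -4.29086696e+01,  3.39347611e+01]), 'qd': array([ 0.02387785, -0.23915242,  0.3064855 ,  0.052218  , -0.01705118,
       -1.68096767]), 'joint_torque': array([ 8.72309465e-03, -3.72520745e+01,  2.12256861e+01,  5.03313661e+00,
        7.33924401e-02,  7.08892476e-01]), 'tcp_pos': array([ 0.46526875, -0.07746392,  0.24853378]), 'eef_rot': array([ 1.79869665e+02,  9.58356219e-02, -4.15346425e+01]), 'contact_force': array([ 0.24680581,  0.06093742, -0.19179572]), 'moment': array([-0.07454321,  0.07871499, -0.032043  ]), 'gripper_width': 0.08782690719264682}
[ 0.46539527 -0.07742923  0.2487351 ] [ 1.79890107e+02  8.09302540e-02 -4.15567429e+01]
```

carry_out(
  plan=[
    [[0,0,0.012],[0,0,0],0],
    [[0,0,0.012],[0,0,0],0],
    [[0,0,0.011],[0,0,0],0],
    [[0,0,0.003],[0,0,0],0],
    [[0,0,0.002],[0,0,0],0],
    [[0,0,0.0015],[0,0,0],0],
    [[0,0,0],[0,0,0],0],
  ],
)

```text
time_s: 4.88
tcp_pos: [0.4661, -0.0772, 0.2082]
eef_rot: [180.0, -0.0, -41.4]
contact_force: [0.1, -0.1, -0.3]
gripper_width: 0.0876
```

```bash
python3 - <<'E'
from h import *
s=r.get_state();print(s['tcp_pos'],s['contact_force'],s['moment'])
snap('side','d3.png')
E
```

```text
[ 0.46605038 -0.07721933  0.20823044] [ 0.08610341 -0.11658356 -0.26802864] [-0.0143768   0.1248463  -0.04086586]
```

carry_out(
  plan=[
    [[0,0,0.005],[0,0,0],0],
    [[0,0,0.004],[0,0,0],0],
    [[0,0,0],[0,0,0],0],
    [[0,0,0],[0,0,5],0],
    [[0,0,0],[0,0,5],0],
    [[0,0,0],[0,0,5],0],
    [[0,0,0],[0,0,5],0],
    [[0,0,0],[0,0,5],0],
    [[0,0,0],[0,0,7],0],
    [[0,0,0],[0,0,7],0],
    [[0,0,0],[0,0,7],0],
    [[0,0,0],[0,0,7],0],
  ],
)

```text
time_s: 5.93
tcp_pos: [0.4659, -0.0772, 0.1991]
eef_rot: [180.0, -0.0, -94.6]
contact_force: [0.2, -0.9, -0.1]
gripper_width: 0.0876
```

carry_out(
  plan=[
    [[0,0,0],[0,0,7],0],
    [[0,0,0],[0,0,7],0],
    [[0,0,0],[0,0,7],0],
    [[0,0,0],[0,0,7],0],
    [[0,0,0],[0,0,7],0],
    [[0,0,0],[0,0,7],0],
    [[0,0,0],[0,0,7],0],
    [[0,0,0],[0,0,7],0],
    [[0,0,0],[0,0,7],0],
    [[0,0,0],[0,0,7],0],
    [[0,0,0],[0,0,7],0],
    [[0,0,0],[0,0,5],0],
  ],
)

```text
time_s: 6.93
tcp_pos: [0.4659, -0.0772, 0.1991]
eef_rot: [-180.0, -0.0, -176.7]
contact_force: [0.1, 0.2, -0.5]
gripper_width: 0.0875
```

```bash
python3 - <<'E'
from h import *
s=r.get_state();print(s['tcp_pos'],s['eef_rot'],s['joints'],s['contact_force'],inv(s['tcp_pos']))
im=snap('wrist','w4.png');cv2.imwrite('pics/w4c.png',cv2.resize(im[:,:,::-1],(800,600)))
E
```

```text
[ 0.4659376  -0.07722976  0.19910758] [-1.79995862e+02 -1.10952149e-02 -1.76668462e+02] [ 1.45498208e+01  1.58214345e+01 -3.89225237e+01  3.29172031e-03
 -3.52677301e+01 -1.01220970e+02] [ 0.1440829   0.23633429 -0.46144771] [-212.9   -0.4]
```

View pics/w4c.png

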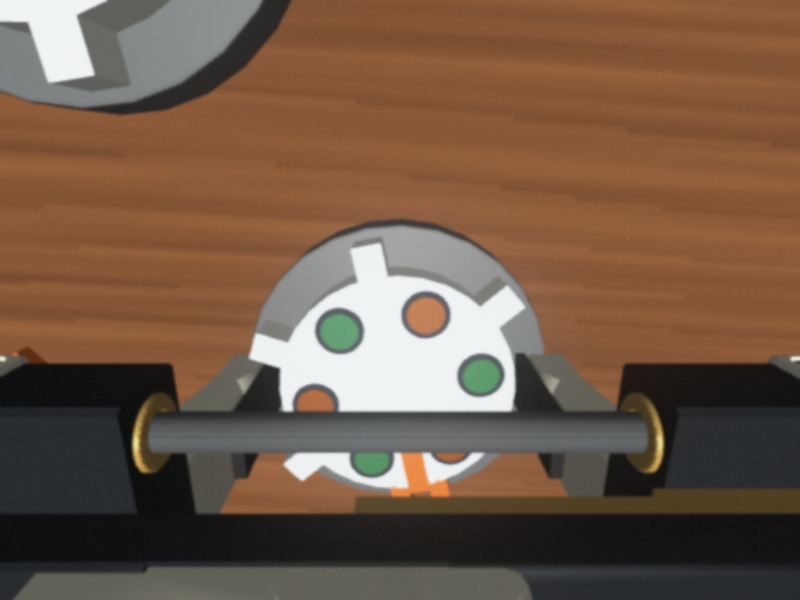

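Notch now faces nearly into the bay direction (bottom, around (415,480)), with both fingers in opposite gaps as intended. Slide toward the mouth.

carry_out(
  plan=[
    [[-0.006,0,0],[0,0,0],0],
    [[-0.008,0,0],[0,0,0],0],
    [[-0.008,0,0],[0,0,0],0],
    [[-0.008,0,0],[0,0,0],0],
    [[-0.008,0,0],[0,0,0],0],
    [[-0.008,0,0],[0,0,0],0],
    [[-0.008,0,0],[0,0,0],0],
    [[-0.008,0,0],[0,0,0],0],
    [[-0.008,0,0],[0,0,0],0],
    [[-0.006,0,0],[0,0,0],0],
    [[-0.004,0,0],[0,0,0],0],
    [[0.002,0,0],[0,0,0],0],
  ],
)

```text
time_s: 7.98
tcp_pos: [0.5454, -0.0719, 0.1993]
eef_rot: [-180.0, 0.1, -176.3]
contact_force: [0.3, -1.2, 0.2]
gripper_width: 0.0875
```

carry_out(
  plan=[
    [[0.005,0,0],[0,0,0],0],
    [[0,0,-0.02],[0,0,0],0],
    [[0,0,-0.02],[0,0,0],0],
    [[0,0,-0.01],[0,0,0],0],
    [[0.03,0,0],[0,0,0],60],
    [[0.03,0,0],[0,0,0],139],
    [[0.025,0.003,0],[0,0,0],139],
    [[0,0,0],[0,0,0],139],
    [[0,0,0],[0,0,0],139],
  ],
)

```text
time_s: 8.73
tcp_pos: [0.4525, -0.0751, 0.2497]
eef_rot: [180.0, 0.1, -176.3]
contact_force: [1.1, 0.0, 0.0]
gripper_width: 0.06
```

```bash
python3 - <<'E'
from h import *
s=r.get_state();print(s['tcp_pos'],s['eef_rot'],s['gripper_width'],s['contact_force'],inv(s['tcp_pos']))
im=snap('scene','s5.png');snap('side','d5.png')
a=im[130:350,150:410,::-1];b=cv2.imread('pics/d5.png')[170:320,180:400]
A=cv2.resize(a,None,fx=1.7,fy=1.7,interpolation=2);B=cv2.resize(b,(350,239),interpolation=2)
o=np.zeros((374,800,3),np.uint8);o[:,:442]=A;o[:239,450:]=B;cv2.imwrite('pics/v5.png',o)
E
```

```text
[ 0.45252139 -0.07507928  0.24972932] [ 1.79973757e+02  9.65503141e-02 -1.76276962e+02] 0.06004632311854681 [1.1003435  0.01284558 0.00510691] [-226.2    2.6]
```

View pics/v5.png

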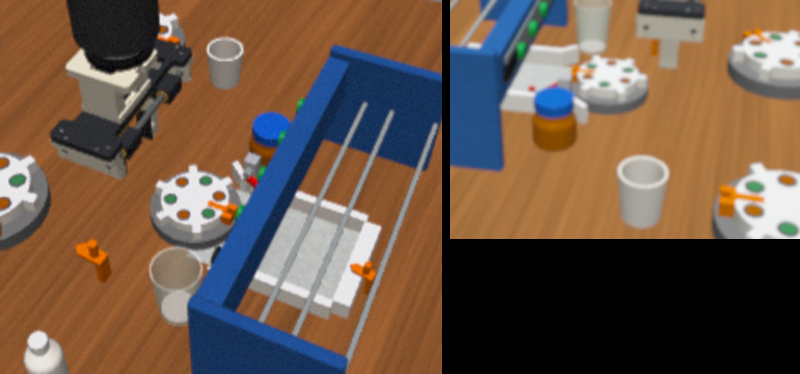

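```bash
cat > chk.py <<'E'
from h import *
from scipy.spatial.transform import Rotation as Ro
# reader-frame mm. tip=(x,y,z) of effector finger tip centre (right finger u=-(w/2+10.5) or both if closed)
def frame(th,rho):
    # tool z=(sin th,0,-cos th); tool x=-(cos th,0,sin th); tool y=+y ; then lean rho about reader x (left end up positive)
    t=np.radians(th);R=np.array([[-np.cos(t),0,np.sin(t)],[0,1,0],[-np.sin(t),0,-np.cos(t)]])
    return Ro.from_euler('x',rho,degrees=True).as_matrix()@R
def grid(xr,yr,zr,n=(9,25,15)): return np.stack(np.meshgrid(np.linspace(*xr,n[0]),np.linspace(*yr,n[1]),np.linspace(*zr,n[2])),-1).reshape(-1,3)
OB={'jar':('c',-90.5,122,28,65),'beaker':('c',-98,-127,29,80),'bracket':('b',-101,-85,60,76,0,60),'pivot':('b',-98,-88,47,62,41,51),
'beam':('b',-45,-17,-190,190,85,150),'knobs':('b',-56,-45,-190,190,100,135),'rods':('b',7,103,-190,190,85,91),
'lwall':('b',-105,60,60,72,0,26),'rwall':('b',-65,60,-72,-60,0,26),'bench':('b',-900,900,-900,900,-900,0),'flange':('c',2,0,57,18)}
def clear(P):
    d={}
    for k,o in OB.items():
        if o[0]=='b':
            q=np.maximum(np.maximum([o[1],o[3],o[5]]-P,P-[o[2],o[4],o[6]]),-0);s=np.linalg.norm(q,axis=1)
        else:
            a=np.hypot(P[:,0]-o[1],P[:,1]-o[2])-o[3];s=np.hypot(np.maximum(a,0),np.maximum(P[:,2]-o[4],0))
        d[k]=round(float(s.min()),1)
    # catch arm
    t=np.linspace(0,1,30)[:,None];C=np.array([-93,51,46])+t*np.array([54,0,-36]);d['catch']=round(float(np.linalg.norm(P[:,None]-C[None],axis=2).min()-9),1)
    return d
def pose(tip,th,rho,w,eff):
    R=frame(th,rho);u={'R':-(w/2+10.5),'L':w/2+10.5,'C':0}[eff]
    tcp=np.array(tip)-R@np.array([0,u,178.])
    body=grid((-39,39),(-96.5,96.5),(20,112))
    f=grid((-9.5,9.5),(w/2,w/2+21),(112,178),(5,5,15));f=np.vstack([f,f*[1,-1,1]])
    to=lambda q:q@R.T+tcp
    return R,tcp,to(body),to(f)
def report(tip,th,rho,w,eff):
    R,tcp,b,f=pose(tip,th,rho,w,eff)
    print(tip,th,rho,w,eff,'body',{k:v for k,v in clear(b).items() if v<12},'fing',{k:v for k,v in clear(f).items() if v<8},'tcp',W(tcp).round(3)[0],'minz',f[:,2].min().round(1))
E
python3 - <<'E'
from chk import *
for n,q in [('hub',(195,196)),('notch',(229,213))]:
    w=ray('scene',np.array(q)/1.7+[150,130]-.3,.032);print(n,w.round(4),inv(w))
print('vertical push');report((-108,3,8),0,0,40,'C');report((-97,3,8),0,0,40,'C')
print('tilt push home')
for th,rho in [(35,12),(40,12),(40,18),(45,18)]:
  for y in (0,15): report((-62,y,11+8),th,rho,0,'C')
print('turn')
for th,rho in [(40,15),(45,15),(45,20),(50,20)]:
  for y in (-15,10): report((-42,y,28),th,rho,30,'R')
E
```

```text
hub [ 0.5369 -0.0701  0.032 ] [-141.6    2.2]
notch [ 0.5862 -0.0733  0.032 ] [-92.7  -4.2]
vertical push
(-108, 3, 8) 0 0 40 C body {'jar': 9.0, 'beaker': 4.5} fing {'pivot': 3.0, 'catch': -0.1} tcp [ 0.57  -0.067  0.186] minz 8.0
(-97, 3, 8) 0 0 40 C body {'jar': 9.0, 'beaker': 4.5, 'knobs': 2.0} fing {'pivot': 3.0, 'catch': -2.0} tcp [ 0.581 -0.066  0.186] minz 8.0
tilt push home
(-62, 0, 19) 35 12 0 C body {'beaker': 0.0, 'knobs': 11.9} fing {'flange': 3.4} tcp [ 0.517 -0.104  0.162] minz 9.3
(-62, 15, 19) 35 12 0 C body {'beaker': 1.8, 'knobs': 11.9} fing {'flange': 2.0, 'catch': 6.5} tcp [ 0.516 -0.089  0.162] minz 9.3
(-62, 0, 19) 40 12 0 C body {'beaker': 0.0} fing {'flange': 4.3} tcp [ 0.504 -0.103  0.152] minz 8.7
(-62, 15, 19) 40 12 0 C body {'beaker': 2.0} fing {'flange': 2.6, 'catch': 6.5} tcp [ 0.503 -0.088  0.152] minz 8.7
(-62, 0, 19) 40 18 0 C body {'beaker': 0.0} fing {'bench': 6.7, 'flange': 2.9} tcp [ 0.505 -0.117  0.149] minz 6.7
(-62, 15, 19) 40 18 0 C body {'beaker': 0.0} fing {'bench': 6.7, 'flange': 0.3, 'catch': 6.7} tcp [ 0.504 -0.102  0.149] minz 6.7
(-62,
[... 586 characters left out ...]
bs': 5.1} fing {'flange': 0.8} tcp [ 0.512 -0.097  0.156] minz 18.8
(-42, 10, 28) 45 15 30 R body {'jar': 9.0, 'bracket': 11.6, 'knobs': 5.1} fing {'flange': 0.8, 'catch': 3.9} tcp [ 0.511 -0.072  0.156] minz 18.8
(-42, -15, 28) 45 20 30 R body {'beaker': 0.0, 'knobs': 5.1} fing {'flange': 0.1} tcp [ 0.513 -0.108  0.155] minz 18.1
(-42, 10, 28) 45 20 30 R body {'knobs': 5.1} fing {'flange': 0.1, 'catch': 6.9} tcp [ 0.511 -0.083  0.155] minz 18.1
(-42, -15, 28) 50 20 30 R body {'beaker': 0.0, 'knobs': 11.5} fing {'flange': 0.0} tcp [ 0.502 -0.105  0.144] minz 17.6
(-42, 10, 28) 50 20 30 R body {'jar': 11.7, 'knobs': 11.5} fing {'flange': 0.0, 'catch': 6.8} tcp [ 0.501 -0.08   0.144] minz 17.6
```

```bash
cat > srch.py <<'E'
from chk import *
rng=np.random.default_rng(1)
def score(tipfn,th,rho,yaw,w,eff,car):
    R=Ro.from_euler('z',yaw,degrees=True).as_matrix()@frame(th,rho)
    u={'R':-(w/2+10.5),'L':w/2+10.5,'C':0}[eff]
    body=grid((-39,39),(-96.5,96.5),(20,112),(7,21,8));f=grid((-9.5,9.5),(w/2,w/2+21),(112,178),(4,4,10));f=[f,f*[1,-1,1]]
    worst=99;wk=None
    for tip in tipfn:
        tcp=np.array(tip)-R@np.array([0,u,178.]);to=lambda q:q@R.T+tcp
        # height adjust: lowest corner of effector at given z
        E=to(f[0] if eff=='L' else f[1]);dz=tip[2]-E[:,2].min()
        up=np.array([0,0,dz])
        d={('b',k):v-(3 if k in('jar','beaker') else 0) for k,v in clear(to(body)+up).items()}
        for g in f:
            G=to(g)+up;eq=(g is (f[0] if eff=='L' else f[1]))
            for k,v in clear(G).items():
                if k=='flange' or (k=='bench' and eq): continue
                d[('f',k)]=v
            if not eq and w>0:  # other finger above lugs in carousel's disc
                m=np.hypot(G[:,0]-2,G[:,1])<60
                if m.any(): d[('f','lugs')]=G[m,2].min()-33
        k=min(d,key=d.get)
        if d[k]<worst: worst,wk=d[k],(k,tip)
    return worst,wk
def run(tips,n=2500):
    out=[]
    for _ in range(n):
        a=(rng.uniform(30,60),rng.uniform(-25,25),rng.uniform(-20,20),rng.choice([0,20,30,40,60,88]),rng.choice(['L','R']))
        out.append((score(tips,*a,None),a))
    out.sort(key=lambda o:-o[0][0]);
    for o in out[:4]: print(round(float(o[0][0]),1),o[0][1],[x if isinstance(x,str) else round(float(x),1) for x in o[1]])
for y in (-15,0,15):
    print('push',y);run([(-58,y,4)],900)
for ys in ((-25,-5),(15,30)):
    print('turn',ys);run([(-42,y,20) for y in ys],700)
E
timeout 500 python3 srch.py
```

```text
push -15
11.8 (('b', 'jar'), (-58, -15, 4)) [42.1, 15.0, 0.1, 88.0, np.str_('R')]
11.7 (('b', 'beaker'), (-58, -15, 4)) [48.2, 19.0, 0.6, 88.0, np.str_('R')]
11.3 (('f', 'bench'), (-58, -15, 4)) [47.9, 3.8, 19.6, 88.0, np.str_('R')]
10.6 (('b', 'jar'), (-58, -15, 4)) [47.0, 15.1, 1.0, 88.0, np.str_('R')]
push 0
16.3 (('b', 'beaker'), (-58, 0, 4)) [42.7, 10.3, 10.6, 60.0, np.str_('R')]
13.6 (('b', 'bench'), (-58, 0, 4)) [51.1, 10.9, 11.0, 60.0, np.str_('R')]
12.8 (('b', 'beaker'), (-58, 0, 4)) [46.8, 13.6, 10.1, 60.0, np.str_('R')]
11.5 (('b', 'beaker'), (-58, 0, 4)) [39.6, 14.1, 9.8, 60.0, np.str_('R')]
push 15
17.5 (('f', 'catch'), (-58, 15, 4)) [44.6, 16.8, 12.9, 88.0, np.str_('R')]
16.9 (('f', 'catch'), (-58, 15, 4)) [48.9, 13.1, 19.0, 88.0, np.str_('R')]
15.3 (('b', 'bench'), (-58, 15, 4)) [45.7, 16.2, 13.1, 60.0, np.str_('R')]
15.0 (('b', 'bench'), (-58, 15, 4)) [51.0, 9.3, 19.4, 60.0, np.str_('R')]
turn (-25, -5)
6.3 (('b', 'beaker'), (-42, -25, 20)) [54.0, 15.3, 5.9, 88.0, np.str_('R')]
4.4 (('b', 'beaker'), (-42, -25, 20)) [57.1, -1.8, 19.1, 88.0, np.str_('R')]
3.6 (('b', 'jar'), (-42, -5, 20)) [55.1, 10.2, 5.5, 88.0, np.str_('R')]
3.5 (('b', 'knobs'), (-42, -25, 20)) [52.4, 2.3, 14.7, 88.0, np.str_('R')]
turn (15, 30)
4.2 (('f', 'catch'), (-42, 30, 20)) [55.2, 22.9, 5.0, 60.0, np.str_('R')]
4.1 (('f', 'catch'), (-42, 30, 20)) [51.0, 22.6, 2.0, 60.0, np.str_('R')]
4.1 (('f', 'catch'), (-42, 30, 20)) [59.0, 22.1, 6.7, 30.0, np.str_('R')]
3.7 (('f', 'catch'), (-42, 30, 20)) [59.8, 19.0, 6.7, 40.0, np.str_('R')]
```

carry_out(
  plan=[
    [[0,0,0],[0,0,0],197],
    [[0,0,0.02],[0,0,0],197],
    [[0,0,0.022],[0,0,0],197],
    [[0,0,0.016],[0,0,0],197],
    [[0,0,0.005],[0,0,0],197],
    [[-0.01,0,0],[0,0,0],197],
    [[-0.006,0,0],[0,0,0],197],
    [[-0.008,0,0],[0,0,0],197],
    [[-0.008,0,0],[0,0,0],197],
    [[-0.008,0,0],[0,0,0],197],
    [[-0.008,0,0],[0,0,0],197],
    [[-0.008,0,0],[0,0,0],197],
  ],
)

```text
time_s: 9.83
tcp_pos: [0.5099, -0.0716, 0.1863]
eef_rot: [-180.0, -0.1, -176.3]
contact_force: [-6.9, -0.7, 4.4]
gripper_width: 0.0199
```

carry_out(
  plan=[
    [[-0.008,0,0],[0,0,0],197],
    [[-0.008,0,0],[0,0,0],197],
    [[-0.008,0,0],[0,0,0],197],
    [[-0.008,0.001,0],[0,0,0],197],
    [[-0.008,0.001,0],[0,0,0],197],
    [[-0.008,0.001,0],[0,0,0],197],
    [[-0.008,0,0],[0,0,0],197],
    [[-0.006,0,0],[0,0,0],197],
    [[-0.003,0,0],[0,0,0],197],
    [[0,0,0],[0,0,0],197],
  ],
)

```text
time_s: 10.67
tcp_pos: [0.575, -0.0643, 0.1862]
eef_rot: [-180.0, 0.0, -176.3]
contact_force: [-0.8, -2.8, 2.1]
gripper_width: 0.0199
```

```bash
python3 - <<'E'
from h import *
s=r.get_state();print(s['tcp_pos'],s['eef_rot'],s['gripper_width'],s['contact_force'],inv(s['tcp_pos']),s['joints'])
c=cal('side')
im=snap('scene','s6.png')
# is the carousel where expected: project expected hub outline and orange pixels count
hsv=cv2.cvtColor(im,cv2.COLOR_RGB2HSV)
m=((hsv[...,0]>=5)&(hsv[...,0]<16)&(hsv[...,1]>200)&(hsv[...,2]>150)).astype(np.uint8)
n,_,st,ce=cv2.connectedComponentsWithStats(m)
for i in range(1,n):
    if st[i,4]>8: print(st[i],ce[i].round(1),inv(ray('scene',ce[i],.03)))
E
```

```text
[ 0.57500102 -0.06432169  0.1862139 ] [-1.79990197e+02  1.57560836e-02 -1.76304434e+02] 0.01991120792393901 [-0.82915606 -2.84497103  2.07810064] [-103.3    5.5] [ 1.29813578e+01  2.47895946e+01 -2.59296200e+01  1.93028477e-02
 -3.92668193e+01 -9.93007364e+01]
[221 139   5   2   9] [222.8 139.4] [-405.8  283.4]
[239 151  15   9  46] [247.8 154.4] [-314.8  255.2]
[147 224   7   4  20] [150.2 225.3] [-395.7  -52.2]
[119 240   7   5  25] [122.1 241.8] [-421.7 -116.2]
[148 247   7   5  28] [150.9 249.1] [-353.7 -106.3]
[135 248  14  19 101] [141.4 258.5] [-356.4 -134.9]
[324 260   4   4  11] [325.5 261.5] [-10.7  17.1]
[320 266   6   3  10] [322.5 267. ] [-11.4   1.8]
[328 267   9  10  50] [331.8 271.8] [ 9.5 -1.6]
[194 270  20  16 151] [203.  277.6] [-215.9 -121.8]
[357 284  14  11  77] [364.3 289.1] [ 80.  -13.4]
```

```bash
cat > tp.py <<'E'
from chk import *
TH,RHO,YAW,Wd=48,15,5,88
Rt=Ro.from_euler('z',YAW,degrees=True).as_matrix()@frame(TH,RHO)
Rr=Ro.from_euler('z',np.degrees(p[2]),degrees=True).as_matrix()
def fing(sgn): return grid((-9.5,9.5),(Wd/2,Wd/2+21),(112,178),(5,5,15))*[1,sgn,1]
def tgt(tip,zmin):
    """reader tcp(mm) for right fingertip centre at tip xy, lowest finger point at zmin"""
    tcp=np.array([tip[0],tip[1],0.])-Rt@np.array([0,-(Wd/2+10.5),178.])
    tcp[2]+=zmin-(fing(-1)@Rt.T+tcp)[:,2].min();return tcp
def show(tip,zmin):
    tcp=tgt(tip,zmin);f=fing(-1)@Rt.T+tcp;f2=fing(1)@Rt.T+tcp;b=grid((-39,39),(-96.5,96.5),(20,112))@Rt.T+tcp
    l=f[f[:,0].argmax()]
    print(tip,zmin,'lead',l.round(1),'tip y',f[f[:,2]<zmin+14][:,1].min().round(1),f[f[:,2]<zmin+14][:,1].max().round(1),'body',{k:v for k,v in clear(b).items() if v<15},'f2',{k:v for k,v in clear(f2).items() if v<15},'tcp',W(tcp)[0].round(4))
    return tcp
def delta(tcp):
    s=r.get_state();R0=Ro.from_euler('xyz',s['eef_rot'],degrees=True).as_matrix()
    d=R0.T@(W(tcp)[0]-s['tcp_pos']);rv=Ro.from_matrix(R0.T@Rr@Rt).as_rotvec(degrees=True)
    print('shift in tool axes',d.round(4),'rotvec',rv.round(2))
E
python3 - <<'E'
from tp import *
for x in (-130,-100,-75,-60): show((x,-3),3)
for y in (-30,-20,-8): show((-42,y),20)
delta(tgt((-130,-3),60)); delta(tgt((-130,-3),3))
print('reader axes in new tool axes', (Rt.T).round(4).tolist())
E
```

```text
(-130, -3) 3 lead [-122.6  -14.4   16.6] tip y -16.3 8.4 body {} f2 {} tcp [ 0.4148 -0.0729  0.1417]
(-100, -3) 3 lead [-92.6 -14.4  16.6] tip y -16.3 8.4 body {} f2 {'jar': 0.0, 'bracket': 14.0} tcp [ 0.4448 -0.071   0.1417]
(-75, -3) 3 lead [-67.6 -14.4  16.6] tip y -16.3 8.4 body {} f2 {'jar': 0.0, 'bracket': 8.4} tcp [ 0.4697 -0.0694  0.1417]
(-60, -3) 3 lead [-52.6 -14.4  16.6] tip y -16.3 8.4 body {} f2 {'jar': 0.0, 'bracket': 6.8} tcp [ 0.4847 -0.0684  0.1417]
(-42, -30) 20 lead [-34.6 -41.4  33.6] tip y -43.3 -18.6 body {'beaker': 6.3, 'beam': 14.7, 'knobs': 6.8} f2 {'bracket': 10.1, 'beam': 13.8} tcp [ 0.5044 -0.0942  0.1587]
(-42, -20) 20 lead [-34.6 -31.4  33.6] tip y -33.3 -8.6 body {'beam': 14.7, 'knobs': 6.8} f2 {'jar': 7.4, 'bracket': 10.1, 'beam': 13.8} tcp [ 0.5037 -0.0842  0.1587]
(-42, -8) 20 lead [-34.6 -19.4  33.6] tip y -21.3 3.4 body {'beam': 14.7, 'knobs': 6.8} f2 {'jar': 0.0, 'bracket': 11.3, 'beam': 13.8} tcp [ 0.503  -0.0723  0.1587]
shift in tool axes [ 0.1602  0.0017 -0.0126] rotvec [-16.16 -46.99   1.63]
shift in tool axes [0.1603 0.0017 0.0444] rotvec [-16.16 -46.99   1.63]
reader axes in new tool axes [[-0.6833, 0.1333, -0.7178], [-0.0842, 0.9623, 0.2588], [0.7252, 0.2373, -0.6463]]
```

```bash
sed -i '/^for y in (-15/,$d' srch.py; cat > s2.py <<'E'
from srch import *
def run2(tips,n):
    out=[]
    for _ in range(n):
        a=(rng.uniform(40,58),rng.uniform(4,24),rng.uniform(0,16),rng.choice([20,30,40,50,60]),'R')
        out.append((score(tips,*a,None),a))
    out.sort(key=lambda o:-o[0][0])
    for o in out[:4]: print(round(float(o[0][0]),1),o[0][1],[x if isinstance(x,str) else round(float(x),1) for x in o[1]])
print('both');run2([(-110,0,4),(-80,0,4),(-58,0,4),(-42,-20,20),(-42,-6,20)],500)
print('push');run2([(-110,0,4),(-80,0,4),(-58,0,4)],400)
print('turn');run2([(-42,-20,20),(-42,-6,20)],500)
E
timeout 500 python3 s2.py
```

```text
both
5.4 (('b', 'beaker'), (-42, -20, 20)) [48.0, 12.5, 2.4, 60.0, 'R']
3.7 (('b', 'beaker'), (-42, -20, 20)) [47.4, 15.0, 0.4, 60.0, 'R']
3.7 (('b', 'beaker'), (-42, -20, 20)) [47.1, 8.2, 6.8, 60.0, 'R']
3.4 (('b', 'beaker'), (-42, -20, 20)) [49.3, 6.6, 8.4, 60.0, 'R']
push
14.4 (('b', 'bench'), (-110, 0, 4)) [48.8, 13.1, 8.7, 60.0, 'R']
14.3 (('b', 'jar'), (-58, 0, 4)) [41.5, 12.5, 6.7, 60.0, 'R']
14.1 (('b', 'beaker'), (-58, 0, 4)) [48.9, 10.1, 12.9, 60.0, 'R']
13.7 (('b', 'beaker'), (-58, 0, 4)) [47.4, 8.3, 15.1, 60.0, 'R']
turn
4.1 (('b', 'jar'), (-42, -6, 20)) [46.1, 10.7, 2.8, 60.0, 'R']
4.0 (('b', 'beaker'), (-42, -20, 20)) [46.6, 15.2, 0.1, 60.0, 'R']
3.3 (('b', 'beaker'), (-42, -20, 20)) [54.5, 9.1, 6.9, 60.0, 'R']
3.1 (('b', 'beaker'), (-42, -20, 20)) [43.9, 14.6, 1.4, 60.0, 'R']
```

carry_out(
  plan=[
    [[0.015,-0.001,0],[0,0,0],197],
    [[0.03,0,0],[0,0,0],160],
    [[0.03,0,-0.02],[0,0,0],120],
    [[0.03,0,-0.025],[0,0,0],81],
    [[0.02,0,-0.025],[0,0,0],81],
    [[0,0,0],[0,0,0],81],
  ],
)

```text
time_s: 11.22
tcp_pos: [0.448, -0.0733, 0.2604]
eef_rot: [179.9, 0.4, -176.3]
contact_force: [0.7, -0.3, 0.6]
gripper_width: 0.0476
```

```bash
sed -i 's/^TH,RHO.*/TH,RHO,YAW,Wd=48,12.5,2.4,60/' tp.py; python3 - <<'E'
from tp import *
s=r.get_state();print(s['tcp_pos'],s['eef_rot'],s['joints'],inv(s['tcp_pos']))
for x in (-115,-80,-60): show((x,-2),3)
for y in (-25,-8): show((-42,y),20)
delta(tgt((-115,-2),60)); delta(tgt((-115,-2),3))
print((Rt.T).round(4).tolist())
E
```

```text
[ 0.44800409 -0.07326773  0.26041389] [ 179.91597476    0.43293111 -176.25823481] [ 1.57086409e+01  8.40701993e+00 -3.76154199e+01  1.09847800e-02
 -4.35366160e+01 -1.01974492e+02] [-230.6    4.7]
(-115, -2) 3 lead [-108.2  -13.5   16.8] tip y -14.3 9.5 body {'bench': 14.9} f2 {'jar': 14.1, 'bracket': 10.5, 'lwall': 10.5} tcp [ 0.4308 -0.0729  0.1372]
(-80, -2) 3 lead [-73.2 -13.5  16.8] tip y -14.3 9.5 body {'bench': 14.9} f2 {'jar': 5.5, 'bracket': 0.0, 'pivot': 0.0, 'lwall': 0.0, 'catch': 2.0} tcp [ 0.4657 -0.0706  0.1372]
(-60, -2) 3 lead [-53.2 -13.5  16.8] tip y -14.3 9.5 body {'jar': 10.1, 'bench': 14.9} f2 {'jar': 9.3, 'bracket': 0.0, 'pivot': 0.0, 'lwall': 0.0, 'catch': 1.1} tcp [ 0.4857 -0.0694  0.1372]
(-42, -25) 20 lead [-35.2 -36.5  33.8] tip y -37.3 -13.5 body {'jar': 13.0, 'beaker': 2.1, 'knobs': 8.0} f2 {'bracket': 8.5, 'lwall': 14.6, 'catch': 7.9} tcp [ 0.5051 -0.0912  0.1542]
(-42, -8) 20 lead [-35.2 -19.5  33.8] tip y -20.3 3.5 body {'jar': 8.8, 'bracket': 14.9, 'knobs': 8.0} f2 {'bracket': 6.6, 'pivot': 14.3, 'lwall': 11.5, 'catch': 10.5} tcp [ 0.504  -0.0742  0.1542]
shift in tool axes [0.0177 0.0014 0.0661] rotvec [-12.63 -47.11   3.07]
shift in tool axes [0.0181 0.0013 0.1231] rotvec [-12.63 -47.11   3.07]
[[-0.6753, 0.1327, -0.7255], [-0.0409, 0.9754, 0.2164], [0.7364, 0.1758, -0.6533]]
```

```bash
sed -i "s/d\[('f',k)\]=v/d[('f',k)]=min(v,d.get(('f',k),99))/" srch.py; sed -i "s/rng.uniform(4,24),rng.uniform(0,16),rng.choice(\[20,30,40,50,60\])/rng.uniform(0,26),rng.uniform(-5,20),rng.choice([0,10,20,30,40,60,88])/; s/^print('both.*$//" s2.py; timeout 500 python3 s2.py
```

```text
push
0.9 (('f', 'catch'), (-58, 0, 4)) [57.1, 4.0, 7.8, 10.0, 'R']
0.9 (('f', 'catch'), (-58, 0, 4)) [46.3, 2.2, 11.2, 10.0, 'R']
0.8 (('f', 'catch'), (-58, 0, 4)) [47.6, 2.8, 10.8, 10.0, 'R']
0.0 (('f', 'bracket'), (-80, 0, 4)) [49.2, 24.7, -1.4, 60.0, 'R']
turn
5.3 (('f', 'beam'), (-42, -20, 20)) [52.6, 18.5, 1.3, 88.0, 'R']
4.2 (('f', 'jar'), (-42, -6, 20)) [50.0, 15.4, -0.9, 88.0, 'R']
3.0 (('f', 'beam'), (-42, -20, 20)) [57.7, 20.4, 2.5, 88.0, 'R']
2.8 (('b', 'beaker'), (-42, -20, 20)) [52.3, 18.5, -2.6, 60.0, 'R']
```

```bash
sed -i '/^print/d' s2.py; cat > s3.py <<'E'
from s2 import *
for y in (-25,-15):
  for z in (4,12):
    print(y,z);run2([(-110,y,z),(-80,y,z),(-58,y,z)],350)
E
timeout 550 python3 s3.py
```

```text
-25 4
0.0 (('f', 'bracket'), (-80, -25, 4)) [45.6, 11.0, 15.7, 88.0, 'R']
0.0 (('f', 'bracket'), (-110, -25, 4)) [47.4, 14.3, -4.3, 88.0, 'R']
0.0 (('f', 'bracket'), (-80, -25, 4)) [53.0, 14.1, 1.9, 88.0, 'R']
0.0 (('f', 'bracket'), (-80, -25, 4)) [56.5, 1.0, 8.2, 88.0, 'R']
-25 12
0.0 (('f', 'bracket'), (-80, -25, 12)) [56.2, 13.0, 9.6, 88.0, 'R']
0.0 (('f', 'bracket'), (-58, -25, 12)) [53.5, 9.8, 16.9, 88.0, 'R']
0.0 (('f', 'bracket'), (-80, -25, 12)) [48.0, 11.1, -1.2, 88.0, 'R']
0.0 (('f', 'bracket'), (-58, -25, 12)) [55.7, 5.1, 19.5, 88.0, 'R']
-15 4
0.0 (('f', 'jar'), (-80, -15, 4)) [48.2, 19.9, 9.6, 88.0, 'R']
0.0 (('f', 'jar'), (-80, -15, 4)) [50.1, 21.3, -0.3, 88.0, 'R']
0.0 (('f', 'jar'), (-80, -15, 4)) [53.7, 12.5, 12.6, 88.0, 'R']
0.0 (('f', 'jar'), (-80, -15, 4)) [48.9, 7.9, 15.1, 88.0, 'R']
-15 12
1.2 (('f', 'bracket'), (-80, -15, 12)) [55.2, 25.9, -0.6, 88.0, 'R']
0.1 (('f', 'bracket'), (-80, -15, 12)) [49.6, 25.0, 6.4, 88.0, 'R']
0.0 (('f', 'jar'), (-58, -15, 12)) [52.9, 11.4, 18.1, 88.0, 'R']
0.0 (('f', 'jar'), (-80, -15, 12)) [41.9, 21.2, 1.6, 88.0, 'R']
```

```bash
sed -i "s/rng.uniform(0,26),rng.uniform(-5,20),rng.choice(\[.*\])/rng.uniform(-8,20),rng.uniform(-5,20),rng.choice([0,5,10])/" s2.py; cat > s3.py <<'E'
from s2 import *
for y in (-9,-4):
  for z in (4,10):
    print(y,z);run2([(-110,y,z),(-80,y,z),(-58,y,z)],400)
E
timeout 550 python3 s3.py
```

```text
-9 4
-0.7 (('b', 'beaker'), (-58, -9, 4)) [54.0, -1.2, 2.4, 0.0, 'R']
-2.1 (('b', 'jar'), (-58, -9, 4)) [45.4, 2.8, -0.8, 0.0, 'R']
-2.2 (('b', 'beaker'), (-58, -9, 4)) [56.8, -3.6, 6.0, 0.0, 'R']
-2.4 (('b', 'jar'), (-58, -9, 4)) [41.9, 3.0, -1.6, 0.0, 'R']
-9 10
-0.6 (('b', 'jar'), (-58, -9, 10)) [49.2, -1.6, 0.9, 0.0, 'R']
-0.8 (('b', 'jar'), (-58, -9, 10)) [51.4, -2.2, 3.4, 0.0, 'R']
-1.1 (('b', 'beaker'), (-58, -9, 10)) [57.6, 1.4, -0.3, 0.0, 'R']
-1.3 (('b', 'jar'), (-58, -9, 10)) [40.1, -1.0, 2.9, 0.0, 'R']
-4 4
2.6 (('b', 'jar'), (-58, -4, 4)) [57.9, -1.2, 8.7, 10.0, 'R']
0.8 (('b', 'beaker'), (-58, -4, 4)) [52.6, 0.9, 9.7, 10.0, 'R']
0.0 (('b', 'jar'), (-58, -4, 4)) [40.5, -5.1, 13.4, 10.0, 'R']
-0.4 (('b', 'beaker'), (-58, -4, 4)) [54.1, 1.1, 10.7, 10.0, 'R']
-4 10
1.1 (('b', 'beaker'), (-58, -4, 10)) [41.4, -4.8, 12.7, 10.0, 'R']
0.8 (('b', 'beaker'), (-58, -4, 10)) [55.0, 0.8, 4.7, 0.0, 'R']
0.6 (('b', 'beaker'), (-58, -4, 10)) [54.1, 3.6, 1.4, 0.0, 'R']
0.3 (('b', 'jar'), (-58, -4, 10)) [49.8, -7.3, 12.4, 10.0, 'R']
```

```bash
sed -i "s/rng.uniform(-8,20),rng.uniform(-5,20),rng.choice(\[.*\])/rng.uniform(8,26),rng.uniform(-8,14),rng.choice([40,60,75,88])/;s/uniform(40,58)/uniform(42,62)/" s2.py; cat > s3.py <<'E'
from s2 import *
for y in (-20,-8,4):
    print(y);run2([(-88,y,19.5),(-65,y,19.5),(-46,y,19.5)],500)
E
timeout 550 python3 s3.py
```

```text
-20
3.1 (('b', 'beaker'), (-46, -20, 19.5)) [60.4, 24.8, 5.0, 88.0, 'R']
2.6 (('f', 'jar'), (-65, -20, 19.5)) [53.1, 21.3, 7.1, 88.0, 'R']
2.2 (('f', 'bracket'), (-65, -20, 19.5)) [44.7, 22.3, 6.9, 88.0, 'R']
2.2 (('b', 'beaker'), (-46, -20, 19.5)) [55.9, 22.9, 6.0, 88.0, 'R']
-8
7.3 (('f', 'knobs'), (-46, -8, 19.5)) [52.8, 25.9, 7.8, 88.0, 'R']
6.8 (('f', 'jar'), (-65, -8, 19.5)) [58.6, 25.3, 8.2, 88.0, 'R']
6.1 (('f', 'jar'), (-65, -8, 19.5)) [55.8, 24.8, 10.7, 88.0, 'R']
4.8 (('f', 'jar'), (-65, -8, 19.5)) [51.7, 24.1, 9.5, 88.0, 'R']
4
2.5 (('f', 'jar'), (-65, 4, 19.5)) [55.9, 25.9, 6.6, 75.0, 'R']
2.1 (('f', 'jar'), (-65, 4, 19.5)) [49.6, 25.7, 5.4, 75.0, 'R']
2.0 (('f', 'jar'), (-88, 4, 19.5)) [57.0, 25.7, 5.5, 88.0, 'R']
1.9 (('f', 'jar'), (-65, 4, 19.5)) [60.6, 25.7, 12.5, 88.0, 'R']
```

```bash
cat > s4.py <<'E'
from srch import *
from scipy.optimize import differential_evolution
T=[(-88,-8,19.5),(-75,-8,19.5),(-60,-8,19.5),(-45,-8,19.5),(-42,-18,20),(-42,-4,20)]
f=lambda a:-score(T,a[0],a[1],a[2],88,'R',None)[0]
o=differential_evolution(f,[(42,65),(15,40),(0,16)],popsize=8,maxiter=9,seed=1,polish=False)
print(o.x.round(1),o.fun,score(T,*o.x,88,'R',None))
E
timeout 550 python3 s4.py
```

```text
[60.4 24.   6.6] -3.5999999999999996 (3.5999999999999996, (('b', 'beaker'), (-42, -18, 20)))
```

```bash
sed -i 's/^TH,RHO.*/TH,RHO,YAW,Wd=58,24,7,88/' tp.py; python3 - <<'E'
from tp import *
for t in [(-120,-10),(-105,-10),(-88,-10),(-70,-10),(-55,-10),(-46,-10),(-42,-16),(-42,-6)]: show(t,19.5)
show((-120,-10),50);show((-95,-10),50)
delta(tgt((-120,-10),60)); delta(tgt((-120,-10),19.5))
print((Rt.T).round(4).tolist())
E
```

```text
(-120, -10) 19.5 lead [-113.4  -22.2   34.2] tip y -25.9 2.2 body {} f2 {} tcp [ 0.4088 -0.0976  0.1395]
(-105, -10) 19.5 lead [-98.4 -22.2  34.2] tip y -25.9 2.2 body {} f2 {'jar': 13.5} tcp [ 0.4238 -0.0966  0.1395]
(-88, -10) 19.5 lead [-81.4 -22.2  34.2] tip y -25.9 2.2 body {} f2 {'jar': 5.7, 'bracket': 7.8} tcp [ 0.4408 -0.0956  0.1395]
(-70, -10) 19.5 lead [-63.4 -22.2  34.2] tip y -25.9 2.2 body {} f2 {'jar': 4.1, 'bracket': 7.1} tcp [ 0.4587 -0.0944  0.1395]
(-55, -10) 19.5 lead [-48.4 -22.2  34.2] tip y -25.9 2.2 body {'beaker': 13.2} f2 {'jar': 6.1, 'bracket': 10.7, 'knobs': 14.6} tcp [ 0.4737 -0.0934  0.1395]
(-46, -10) 19.5 lead [-39.4 -22.2  34.2] tip y -25.9 2.2 body {'beaker': 12.0} f2 {'jar': 9.1, 'bracket': 14.9, 'beam': 8.0, 'knobs': 10.0} tcp [ 0.4827 -0.0929  0.1395]
(-42, -16) 19.5 lead [-35.4 -28.2  34.2] tip y -31.9 -3.8 body {'beaker': 6.5} f2 {'jar': 14.3, 'beam': 4.3, 'knobs': 8.1} tcp [ 0.4871 -0.0986  0.1395]
(-42, -6) 19.5 lead [-35.4 -18.2  34.2] tip y -21.9 6.2 body {} f2 {'jar': 9.7, 'beam': 4.3, 'knobs': 8.1} tcp [ 0.4864 -0.0886  0.1395]
(-120, -10) 50 lead [-113.4  -22.2   64.7] tip y -25.9 2.2 body {} f2 {} tcp [ 0.4088 -0.0976  0.17  ]
(-95, -10) 50 lead [-88.4 -22.2  64.7] tip y -25.9 2.2 body {} f2 {} tcp [ 0.4338 -0.096   0.17  ]
shift in tool axes [ 0.0413 -0.0219  0.0801] rotvec [-25.16 -55.18   5.94]
shift in tool axes [ 0.0416 -0.0219  0.1206] rotvec [-25.16 -55.18   5.94]
[[-0.568, 0.2778, -0.7747], [-0.1113, 0.9067, 0.4067], [0.8155, 0.3173, -0.4841]]
```

carry_out(
  plan=[
    [[0,0,0],[-2.8,-6.13,0.66],0],
    [[0,0,0],[-2.8,-6.13,0.66],0],
    [[0,0,0],[-2.8,-6.13,0.66],0],
    [[0,0,0],[-2.8,-6.13,0.66],0],
    [[0,0,0],[-2.8,-6.13,0.66],0],
    [[0,0,0],[-2.8,-6.13,0.66],0],
    [[0,0,0],[-2.8,-6.13,0.66],0],
    [[0,0,0],[-2.8,-6.13,0.66],0],
    [[0,0,0],[-2.76,-6.13,0.66],0],
    [[0,0,0],[0,0,0],0],
    [[0,0,0],[0,0,0],0],
  ],
)

```text
time_s: 12.13
tcp_pos: [0.44, -0.0783, 0.2488]
eef_rot: [153.1, 39.5, 168.3]
contact_force: [-0.3, -1.3, -0.8]
gripper_width: 0.0878
```

```bash
python3 - <<'E'
from tp import *
s=r.get_state();print(s['tcp_pos'],s['eef_rot'],s['joints'],inv(s['tcp_pos']),s['gripper_width'])
delta(tgt((-105,-10),50)); delta(tgt((-105,-10),17))
E
```

```text
[ 0.44000959 -0.0782869   0.24882025] [153.11236528  39.47489451 168.30952396] [-10.40215798   5.44556008 -30.50824607 -63.55906564 -29.38731322
 -30.82197575] [-2.389e+02  2.000e-01] 0.0878367629282653
shift in tool axes [ 0.0595 -0.043   0.0378] rotvec [ -5.49 -13.57   0.09]
shift in tool axes [ 0.0805 -0.0545  0.0605] rotvec [ -5.49 -13.57   0.09]
```

carry_out(
  plan=[
    [[0.008,-0.005,0.005],[-1.4,-3.4,0],0],
    [[0.008,-0.005,0.005],[-1.4,-3.4,0],0],
    [[0.008,-0.005,0.005],[-1.4,-3.4,0],0],
    [[0.008,-0.005,0.005],[-1.3,-3.4,0],0],
    [[0,0,0],[0,0,0],0],
    [[0,0,0],[0,0,0],0],
  ],
)

```text
time_s: 12.63
tcp_pos: [0.432, -0.0813, 0.2076]
eef_rot: [141.3, 49.2, 159.2]
contact_force: [-0.1, -0.7, -0.2]
gripper_width: 0.0878
```

```bash
python3 - <<'E'
from tp import *
s=r.get_state();print(s['tcp_pos'],s['eef_rot'],s['joints'],inv(s['tcp_pos']),s['gripper_width'])
delta(tgt((-105,-10),50)); delta(tgt((-105,-10),17))
E
```

```text
[ 0.43195461 -0.08130375  0.20760636] [141.33015049  49.18633632 159.20336516] [-30.08305841  14.2879924  -33.48026609 -91.13813184 -45.40916384
  10.2598006 ] [-247.1   -2.3] 0.08784991819942213
shift in tool axes [ 0.0299 -0.0278  0.0072] rotvec [-0.14 -1.88 -0.22]
shift in tool axes [ 0.0549 -0.0413  0.024 ] rotvec [-0.14 -1.88 -0.22]
```

carry_out(
  plan=[
    [[0.01,-0.0093,0.0024],[0,-1,0],0],
    [[0.01,-0.0093,0.0024],[0,-0.9,-0.2],0],
    [[0.01,-0.0093,0.0024],[0,0,0],0],
    [[0,0,0],[0,0,0],0],
    [[0.0077,-0.0041,0.0048],[0,0,0],0],
    [[0.0077,-0.0041,0.0048],[0,0,0],0],
    [[0,0,0],[0,0,0],0],
  ],
)

```text
time_s: 13.22
tcp_pos: [0.4259, -0.0952, 0.1509]
eef_rot: [140.0, 51.1, 157.8]
contact_force: [-0.3, 0.1, 0.3]
gripper_width: 0.0877
```

```bash
python3 - <<'E'
from tp import *
s=r.get_state();print(s['tcp_pos'],s['joints'],s['contact_force'])
delta(tgt((-105,-10),19)); delta(tgt((-85,-10),19))
im=snap('scene','s7.png');d=snap('side','d7.png');w=snap('wrist','w7.png')
a=im[150:340,160:400,::-1];b=d[150:300,180:380,::-1]
o=np.zeros((600,800,3),np.uint8);o[:317,:400]=cv2.resize(a,(400,317),interpolation=2);o[:300,400:]=cv2.resize(b,(400,300),interpolation=2);o[320:600,:373]=cv2.resize(w[:,:,::-1],(373,280))
cv2.imwrite('pics/v7.png',o)
E
```

```text
[ 0.42588292 -0.09521103  0.15091341] [-37.56157571  24.93031735 -35.81283404 -98.61459249 -51.83228121
  29.11047958] [-0.34130783  0.0922703   0.32548833]
shift in tool axes [ 0.0102 -0.0058  0.0036] rotvec [0.08 0.14 0.27]
shift in tool axes [-0.0012 -0.0081  0.0199] rotvec [0.08 0.14 0.27]
```

View pics/v7.png

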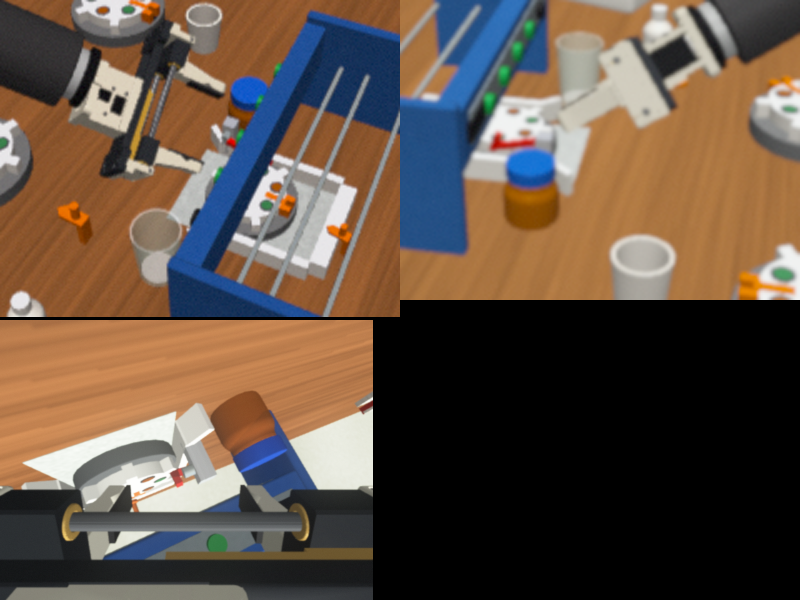

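carry_out(
  plan=[
    [[0.0051,-0.0029,0.0018],[0,0,0],0],
    [[0.0051,-0.0029,0.0018],[0,0,0],0],
    [[0,0,0],[0,0,0],0],
    [[-0.0034,-0.0007,0.0049],[0,0,0],0],
    [[-0.0034,-0.0007,0.0049],[0,0,0],0],
    [[-0.0034,-0.0007,0.0049],[0,0,0],0],
    [[-0.0034,-0.0007,0.0049],[0,0,0],0],
    [[-0.0034,-0.0007,0.0049],[0,0,0],0],
    [[-0.0034,-0.0007,0.0049],[0,0,0],0],
    [[-0.0034,-0.0007,0.0049],[0,0,0],0],
  ],
)

```text
time_s: 14.2
tcp_pos: [0.4663, -0.0952, 0.1397]
eef_rot: [140.0, 51.3, 157.6]
contact_force: [-4.6, -1.9, 2.4]
gripper_width: 0.0876
```

```bash
cat > og.py <<'E'
from tp import *
def og(f):
    s=r.get_state();im=snap('scene',f)
    print(s['time_s'],s['tcp_pos'].round(4),'F',s['contact_force'].round(1),'tip',(inv(s['tcp_pos'])-tgt((0,0),19)[:2]).round(1))
    hsv=cv2.cvtColor(im,cv2.COLOR_RGB2HSV)
    m=((hsv[...,0]>=5)&(hsv[...,0]<17)&(hsv[...,1]>180)&(hsv[...,2]>130)).astype(np.uint8)
    n,_,st,ce=cv2.connectedComponentsWithStats(m)
    for i in range(1,n):
        q=inv(ray('scene',ce[i],.032))
        if st[i,4]>6 and -100<q[0]<100 and abs(q[1])<70: print(st[i],ce[i].round(1),q)
    v=((hsv[...,0]<6)|(hsv[...,0]>174))&(hsv[...,1]>180)&(hsv[...,2]>90)
    y,x=np.nonzero(v[190:300,260:330]);print('red px',len(x),(x.mean()+260,y.mean()+190) if len(x) else '')
E
python3 -c "
from og import *
og('s8.png');snap('side','d8.png')"
```

```text
14.2 [ 0.4663 -0.0952  0.1397] F [-4.6 -1.9  2.4] tip [-62.6 -11.3]
[329 269  14  12  82] [336.7 273.9] [20.5 -3.5]
[308 273   5   5  16] [310.3 275.2] [-25.5 -28.3]
[357 284  14  12  99] [364.8 289.2] [ 81.2 -14.5]Traceback (most recent call last):
  File "<string>", line 3, in <module>
    og('s8.png');snap('side','d8.png')
    ~~^^^^^^^^^^
  File "og.py", line 9, in og
    q=inv(ray('scene',ce[i],.032))
          ~~~^^^^^^^^^^^^^^^^^^^^
  File "h.py", line 6, in ray
    K,R,t=c or cal(n);d=R.T@np.linalg.inv(K)@np.array([px[0],px[1],1.]);o=-R.T@t
               ~~~^^^
  File "h.py", line 4, in cal
    c=r.get_calibration(n);K=np.array(c['K'],float);R=cv2.Rodrigues(np.array(c['rvec'],float))[0];t=np.array(c['tvec'],float).ravel();return K,R,t
ValueError: time passes only in moves, steps and waits
```

```bash
python3 - <<'E'
s=open('h.py').read()
s=s.replace("def cal(n):","_C={}\ndef cal(n):\n    if n not in _C: _C[n]=_cal(n)\n    return _C[n]\ndef _cal(n):")
open('h.py','w').write(s)
E
python3 - <<'E'
import tp
from tp import *
for w in (88,76):
    tp.Wd=w
    for t in [(-52,-10),(-46,-10),(-40,-10),(-40,-4)]: show(t,19)
E
```

```text
(-52, -10) 19 lead [-45.4 -22.2  33.7] tip y -25.9 2.2 body {'beaker': 13.0} f2 {'jar': 6.8, 'bracket': 11.5, 'beam': 14.0, 'knobs': 13.6} tcp [ 0.4767 -0.0933  0.139 ]
(-46, -10) 19 lead [-39.4 -22.2  33.7] tip y -25.9 2.2 body {'beaker': 11.8} f2 {'jar': 8.7, 'bracket': 14.4, 'beam': 8.2, 'knobs': 10.5} tcp [ 0.4827 -0.0929  0.139 ]
(-40, -10) 19 lead [-33.4 -22.2  33.7] tip y -25.9 2.2 body {'beaker': 11.2} f2 {'jar': 12.1, 'beam': 2.4, 'knobs': 7.4} tcp [ 0.4887 -0.0925  0.139 ]
(-40, -4) 19 lead [-33.4 -16.2  33.7] tip y -19.9 8.2 body {} f2 {'jar': 9.9, 'beam': 2.4, 'knobs': 7.4} tcp [ 0.4883 -0.0865  0.139 ]
(-52, -10) 19 lead [-45.4 -22.2  33.7] tip y -25.9 2.2 body {'beaker': 7.2, 'bench': 12.8} f2 {'jar': 10.4, 'bracket': 8.0, 'beam': 14.0} tcp [ 0.4777 -0.0986  0.1365]
(-46, -10) 19 lead [-39.4 -22.2  33.7] tip y -25.9 2.2 body {'beaker': 5.9, 'bench': 12.8} f2 {'jar': 13.4, 'bracket': 10.9, 'beam': 8.3, 'knobs': 14.0} tcp [ 0.4837 -0.0983  0.1365]
(-40, -10) 19 lead [-33.4 -22.2  33.7] tip y -25.9 2.2 body {'beaker': 5.3, 'bench': 12.8} f2 {'bracket': 14.0, 'beam': 3.6, 'knobs': 10.9} tcp [ 0.4897 -0.0979  0.1365]
(-40, -4) 19 lead [-33.4 -16.2  33.7] tip y -19.9 8.2 body {'beaker': 10.5, 'bench': 12.8} f2 {'jar': 12.4, 'bracket': 14.0, 'beam': 3.6, 'knobs': 10.9} tcp [ 0.4893 -0.0919  0.1365]
```

carry_out(
  plan=[
    [[-0.0034,-0.0007,0.0049],[0,0,0],0],
    [[-0.0034,-0.0007,0.0049],[0,0,0],0],
    [[-0.0023,-0.0004,0.0033],[0,0,0],0],
    [[0,0,0],[0,0,0],0],
  ],
)

```text
time_s: 14.58
tcp_pos: [0.4827, -0.0943, 0.1398]
eef_rot: [140.0, 51.4, 157.6]
contact_force: [-0.6, -1.1, 0.0]
gripper_width: 0.0875
```

```bash
python3 -c "
from og import *
og('s9.png');snap('side','d9.png')"
```

```text
14.5833 [ 0.4827 -0.0943  0.1398] F [-0.6 -1.1  0. ] tip [-46.1 -11.4]
[337 265   5   4  17] [339.1 266.6] [18.7 15.3]
[334 271  10   5  23] [338.5 273. ] [22.9 -0.1]
[345 273   6  10  27] [347.7 277.8] [43.  -3.3]
[316 276   5   5  18] [317.9 278.2] [ -9.4 -28.6]
[357 284  14  12  98] [364.8 289.2] [ 81.1 -14.5]
red px 19 (np.float64(298.2631578947368), np.float64(234.8421052631579))
```

```bash
python3 - <<'E'
import tp
from tp import *
tp.Wd=76
for t in [(-68,-5.5),(-60,-5.5),(-54,-5.5)]:
    tcp=show(t,17);f=fing(-1)@Rt.T+tcp;m=(abs(f[:,2]-27)<4);print('left-front',f[m&(f[:,1]>t[1]+5)][:,0].max().round(1))
delta(tgt((-68,-5.5),17))
E
```

```text
(-68, -5.5) 17 lead [-61.4 -17.7  31.7] tip y -21.4 6.7 body {'beaker': 12.9, 'bench': 10.8} f2 {'jar': 0.0, 'bracket': 0.0, 'pivot': 14.4} tcp [ 0.4615 -0.0952  0.1345]
left-front -71.3
(-60, -5.5) 17 lead [-53.4 -17.7  31.7] tip y -21.4 6.7 body {'beaker': 10.9, 'bench': 10.8} f2 {'jar': 2.4, 'bracket': 2.5} tcp [ 0.4695 -0.0947  0.1345]
left-front -63.3
(-54, -5.5) 17 lead [-47.4 -17.7  31.7] tip y -21.4 6.7 body {'beaker': 9.9, 'bench': 10.8} f2 {'jar': 5.2, 'bracket': 5.5} tcp [ 0.4754 -0.0943  0.1345]
left-front -57.3
shift in tool axes [ 0.016   0.0007 -0.0144] rotvec [-0.05  0.48  0.36]
```

```bash
cat > s5.py <<'E'
from srch import *
from scipy.optimize import differential_evolution
T=[(-47,-11,19),(-36,-11,19),(-38,-16,19),(-38,-5,19)]
for w in (60,74,88):
    f=lambda a:-score(T,a[0],a[1],a[2],w,'R',None)[0]
    o=differential_evolution(f,[(48,70),(5,28),(-6,12)],popsize=7,maxiter=7,seed=1,polish=False)
    print(w,o.x.round(1),score(T,*o.x,w,'R',None))
E
timeout 550 python3 s5.py
```

```text
60 [50.9 17.7 -0.4] (5.6, (('b', 'beaker'), (-38, -16, 19)))
74 [54.9 18.2  2.6] (6.9, (('f', 'bracket'), (-47, -11, 19)))
88 [52.9 21.4  7.1] (3.8, (('f', 'jar'), (-47, -11, 19)))
```

```bash
sed -i 's/^TH,RHO.*/TH,RHO,YAW,Wd=55,18,2.6,74/' tp.py; python3 - <<'E'
from tp import *
for t in [(-49,-12),(-36,-12),(-38,-5)]:show(t,19)
delta(tgt((-49,-12),19.5))
print((Rt.T).round(4).tolist())
E
```

```text
(-49, -12) 19 lead [-43.  -24.1  33.8] tip y -24.9 0.1 body {} f2 {'jar': 11.0, 'bracket': 5.4, 'pivot': 14.7, 'beam': 14.5} tcp [ 0.4839 -0.0807  0.1414]
(-36, -12) 19 lead [-30.  -24.1  33.8] tip y -24.9 0.1 body {'jar': 10.8, 'beaker': 14.5, 'bracket': 12.3, 'knobs': 11.1} f2 {'bracket': 12.7, 'beam': 7.3, 'knobs': 13.6} tcp [ 0.4968 -0.0799  0.1414]
(-38, -5) 19 lead [-32.  -17.1  33.8] tip y -17.9 7.1 body {'jar': 9.6, 'bracket': 12.6, 'knobs': 13.1} f2 {'jar': 9.9, 'bracket': 11.5, 'beam': 8.4, 'knobs': 14.6} tcp [ 0.4944 -0.073   0.1414]
shift in tool axes [0.0008 0.0128 0.0052] rotvec [ 6.67  1.92 -2.4 ]
[[-0.5845, 0.2269, -0.7791], [-0.0431, 0.9501, 0.309], [0.8103, 0.2142, -0.5455]]
```

carry_out(
  plan=[
    [[-0.0006,0.0015,-0.0039],[0,0,0],0],
    [[-0.0002,0.0031,0.0019],[1.67,0.48,-0.6],20],
    [[-0.0002,0.0031,0.0019],[1.67,0.48,-0.6],41],
    [[-0.0002,0.0031,0.0019],[1.67,0.48,-0.6],41],
    [[-0.0002,0.0031,0.0019],[1.67,0.48,-0.6],41],
    [[0,0,0],[0,0,0],41],
    [[0,0,0],[0,0,0],41],
  ],
)

```text
time_s: 15.27
tcp_pos: [0.4835, -0.0808, 0.1444]
eef_rot: [150.4, 51.2, 162.5]
contact_force: [-0.3, -1.3, 0.0]
gripper_width: 0.0738
```

```bash
python3 -c "
from og import *
s=r.get_state();print(s['gripper_width'],s['joints'],s['contact_force'])
delta(tgt((-49,-12),19.5))
"
```

```text
0.07380643083218544 [ -30.551148     25.02193722  -32.43376027 -104.98988199  -40.95947532
   30.03205064] [-0.29834684 -1.25082435  0.03334025]
shift in tool axes [ 0.0018 -0.0007  0.0016] rotvec [ 0.03 -0.    0.  ]
```

carry_out(
  plan=[
    [[0.0018,-0.0007,0.0016],[0,0,0],41],
    [[-0.0018,-0.0001,0.0024],[0,0,0],41],
    [[-0.0018,-0.0001,0.0024],[0,0,0],41],
    [[-0.0018,-0.0001,0.0024],[0,0,0],41],
    [[-0.0012,-0.0001,0.0016],[0,0,0],41],
    [[0,0,0],[0,0,0],41],
  ],
)

```text
time_s: 15.77
tcp_pos: [0.4948, -0.0801, 0.1414]
eef_rot: [150.5, 51.1, 162.5]
contact_force: [-4.5, -1.7, 2.4]
gripper_width: 0.0736
```

```bash
python3 -c "
from og import *
og('s10.png');snap('side','d10.png')"
```

```text
15.7667 [ 0.4948 -0.0801  0.1414] F [-4.5 -1.7  2.4] tip [-38.1 -12.1]
[318 257   5   4  17] [319.9 258.4] [-23.6  18.2]
[341 267   6   4  16] [343.5 268.2] [28.  15.1]
[338 272   6   4  13] [340.6 273.8] [27.3 -0. ]
[346 274  10  11  66] [350.3 279. ] [48.6 -3.9]
[357 284  14  13 100] [364.8 289.2] [ 81.1 -14.7]
red px 20 (np.float64(298.4), np.float64(235.55))
```

carry_out(
  plan=[
    [[-0.0009,0,0.0012],[0,0,0],41],
    [[-0.0009,0,0.0012],[0,0,0],41],
    [[0,0,0],[0,0,0],41],
  ],
)

```text
time_s: 16.12
tcp_pos: [0.496, -0.0798, 0.1411]
eef_rot: [150.6, 51.0, 162.6]
contact_force: [-17.2, -4.8, 9.3]
gripper_width: 0.0734
```

```bash
python3 -c "
from og import *
og('s11.png')"
```

```text
16.1167 [ 0.496  -0.0798  0.1411] F [-17.2  -4.8   9.3] tip [-36.8 -11.8]
[317 257   6   4  18] [319.7 258.4] [-23.9  18.1]
[341 267   6   4  17] [343.6 268.4] [28.2 14.9]
[338 273   6   3  12] [340.8 273.9] [27.6 -0.2]
[346 274  10  11  71] [350.2 279. ] [48.3 -3.9]
[357 284  14  12  99] [364.7 289.3] [ 81.  -14.8]
red px 20 (np.float64(298.4), np.float64(235.55))
```

carry_out(
  plan=[
    [[0.0015,0.0001,-0.002],[0,0,0],41],
    [[0.0005,0.0019,0.0004],[0,0,0],41],
    [[0.0005,0.0019,0.0004],[0,0,0],41],
    [[0.0005,0.0019,0.0004],[0,0,0],41],
    [[0,0,0],[0,0,0],41],
  ],
)

```text
time_s: 16.58
tcp_pos: [0.4947, -0.0759, 0.1415]
eef_rot: [150.8, 51.1, 162.5]
contact_force: [-9.9, -11.9, 6.0]
gripper_width: 0.0737
```

```bash
python3 -c "
from og import *
og('s12.png')"
```

```text
16.5833 [ 0.4947 -0.0759  0.1415] F [ -9.9 -11.9   6. ] tip [-37.9  -7.9]
[318 257   6   3  15] [320.7 258.1] [-22.4  19.7]
[341 267   5   4  15] [343.3 268.7] [28.1 13.8]
[338 273   6   4  13] [340.4 274.2] [27.2 -1.2]
[345 275  10  11  70] [349.7 279.8] [48. -6.]
[357 284  14  17 104] [364.7 289.7] [ 81.3 -15.7]
red px 20 (np.float64(298.4), np.float64(235.55))
```

carry_out(
  plan=[
    [[0.0009,0.0001,-0.0012],[0,0,0],41],
    [[0.0005,0.0019,0.0004],[0,0,0],41],
    [[0.0003,0.0012,0.0003],[0,0,0],41],
    [[0,0,0],[0,0,0],41],
  ],
)

```text
time_s: 16.97
tcp_pos: [0.4935, -0.0716, 0.1416]
eef_rot: [150.6, 51.1, 162.4]
contact_force: [-2.9, -4.6, 1.3]
gripper_width: 0.0734
```

```bash
python3 -c "
from og import *
og('s13.png')"
```

```text
16.9667 [ 0.4935 -0.0716  0.1416] F [-2.9 -4.6  1.3] tip [-38.8  -3.5]
[320 256   5   4  17] [322.1 257.6] [-20.2  22.1]
[341 269   5   4  14] [343.2 270.2] [29.1 10.3]
[337 274   6   4  14] [339.6 275.4] [26.7 -4.5]
[318 277   3   4   9] [318.9 278.1] [ -7.7 -27.7]
[344 277  10  11  61] [348.4 281.6] [ 47.2 -11.1]
[357 284  14  12  98] [364.7 289.2] [ 81.  -14.7]
red px 20 (np.float64(298.4), np.float64(235.55))
```

```bash
python3 - <<'E'
from tp import *
for t,z in [((-44,-6),20),((-50,-6),22),((-56,-7),30),((-64,-7),40),((-75,-8),55),((-100,-8),80)]:show(t,z)
E
```

```text
(-44, -6) 20 lead [-38.  -18.1  34.8] tip y -18.9 6.1 body {'jar': 14.2} f2 {'jar': 8.1, 'bracket': 8.9, 'beam': 10.8} tcp [ 0.4885 -0.0744  0.1424]
(-50, -6) 22 lead [-44.  -18.1  36.8] tip y -18.9 6.1 body {} f2 {'jar': 6.1, 'bracket': 7.4, 'beam': 12.5} tcp [ 0.4825 -0.0748  0.1444]
(-56, -7) 30 lead [-50.  -19.1  44.8] tip y -19.9 5.1 body {} f2 {'jar': 7.3, 'bracket': 10.7, 'beam': 10.9} tcp [ 0.4766 -0.0762  0.1524]
(-64, -7) 40 lead [-58.  -19.1  54.8] tip y -19.9 5.1 body {} f2 {'jar': 11.3, 'bracket': 14.4, 'knobs': 11.7} tcp [ 0.4686 -0.0767  0.1624]
(-75, -8) 55 lead [-69.  -20.1  69.8] tip y -20.9 4.1 body {} f2 {} tcp [ 0.4577 -0.0784  0.1774]
(-100, -8) 80 lead [-94.  -20.1  94.8] tip y -20.9 4.1 body {} f2 {} tcp [ 0.4327 -0.08    0.2024]
```

carry_out(
  plan=[
    [[-0.0005,-0.0019,-0.0004],[0,0,0],41],
    [[0.0035,0.0003,-0.0049],[0,0,0],41],
    [[0.0019,0.0008,-0.006],[0,0,0],41],
    [[0,0,0],[0,0,0],41],
  ],
)

```text
time_s: 17.35
tcp_pos: [0.4803, -0.0733, 0.1439]
eef_rot: [150.5, 51.1, 162.4]
contact_force: [-0.6, 0.0, 0.4]
gripper_width: 0.0737
```

```bash
python3 - <<'E'
from og import *
og('s14.png')
ims=[r.capture('scene') for _ in range(4)]
im=np.mean(ims,0).astype(np.uint8)
a=im[225:325,265:398,::-1];b=cv2.resize(a,(798,600),interpolation=cv2.INTER_CUBIC);cv2.imwrite('pics/v14.png',b)
E
```

```text
17.35 [ 0.4803 -0.0733  0.1439] F [-0.6  0.   0.4] tip [-52.1  -4.4]
[320 256   5   4  16] [322.  257.5] [-20.5  22.2]
[342 269   4   4  13] [343.4 270.2] [29.4 10.4]
[337 274   6   4  14] [339.6 275.4] [26.7 -4.5]
[318 277   3   3   8] [318.9 277.9] [ -7.9 -27.2]
[344 277  10  10  59] [348.4 281.5] [ 47.2 -11. ]
[357 284  14  15  99] [364.6 289.6] [ 81.1 -15.5]
red px 20 (np.float64(298.4), np.float64(235.55))
```

View pics/v14.png

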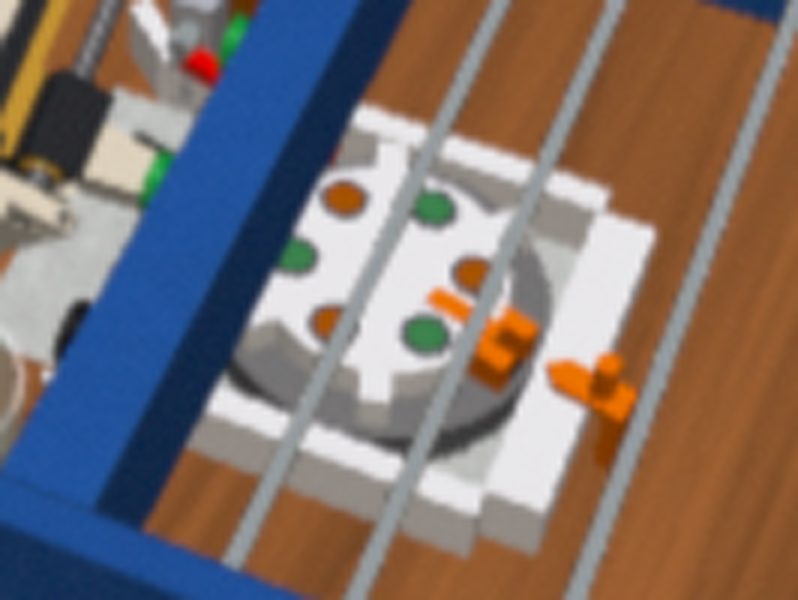

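```bash
cat > ang.py <<'E'
from h import *
g=lambda q,z:inv(ray('scene',np.array(q)/6+[265,225]-.42,z))
V=np.array([g(q,.032) for q in [(473,273),(434,208),(344,198),(296,256),(333,322),(428,333)]])
C=V.mean(0);d=V-C;a=np.degrees(np.unwrap(np.arctan2(d[:,1],d[:,0])))
print('centre',C,'r',np.hypot(*d.T).round(1),'notch',(a-(30+60*np.arange(6))).round(1),np.mean(a-(30+60*np.arange(6))).round(2))
n=g((508,337),.032)-C;h=g((434,297),.032)-C;print('notch',n,np.degrees(np.arctan2(n[1],n[0])),np.degrees(np.arctan2(*(n-h)[::-1])))
t=g((549,370),.028);u=g((630,407),.028);s=g((610,358),.046)
print('tip',t,np.degrees(np.arctan2(t[1],t[0])),'tail dir',np.degrees(np.arctan2(*(u-t)[::-1])),'stud',s,np.degrees(np.arctan2(s[1],s[0])))
for nm,q in [('stop rear-left top',(655,232)),('stop rear-right top',(541,515)),('wall/stop left',(608,190)),('rw outer',(468,520))]: print(nm,g(q,.026))
E
python3 ang.py
```

```text
centre [1.56666667 1.83333333] r [29.1 29.8 29.9 29.4 29.7 29.9] notch [-12.1 -13.5 -12.2 -11.5 -13.8 -11.5] -12.41
notch [ 46.43333333 -10.43333333] -12.663743960850704 -10.044158988074477
tip [ 63.5 -12.3] -10.962479004231854 tail dir -5.362232533268321 stud [ 81.4 -12.5] -8.730293786360198
stop rear-left top [78.3 57.1]
stop rear-right top [ 77.8 -63. ]
wall/stop left [58.7 67.6]
rw outer [ 57.9 -74.2]
```

carry_out(
  plan=[
    [[-0.0027,0.0024,-0.0093],[0,0,0],41],
    [[-0.0027,0.0024,-0.0093],[0,0,0],41],
    [[-0.0061,0.005,-0.0176],[0,0,0],41],
    [[-0.0061,0.0054,-0.0176],[0,0,0],41],
    [[-0.0061,0.0054,-0.0176],[0,0,0],41],
    [[-0.0195,0.0077,-0.0136],[0,0,0],41],
    [[-0.0195,0.0077,-0.0136],[0,0,0],41],
    [[-0.0195,0.0077,-0.0136],[0,0,0],41],
    [[-0.0195,0.0077,-0.0136],[0,0,0],41],
    [[0,0,0],[0,0,0],41],
  ],
)

```text
time_s: 18.43
tcp_pos: [0.4382, -0.0773, 0.3135]
eef_rot: [150.4, 51.7, 162.4]
contact_force: [0.4, 2.3, -0.5]
gripper_width: 0.0734
```

```bash
cat > dv.py <<'E'
from tp import *
def go(pos,rpy):
    s=r.get_state();R0=Ro.from_euler('xyz',s['eef_rot'],degrees=True).as_matrix();R1=Ro.from_euler('xyz',rpy,degrees=True).as_matrix()
    print(s['tcp_pos'],s['eef_rot'].round(1),s['joints'].round(1),'shift',(R0.T@(np.array(pos)-s['tcp_pos'])).round(4),'rot',Ro.from_matrix(R0.T@R1).as_rotvec(degrees=True).round(2))
E
python3 -c "
from dv import *
go([.44,-.08,.32],[180,0,-176.3]);go([.66,-.0,.40],[180,0,-90])"
```

```text
[ 0.43821616 -0.07731648  0.31352418] [150.4  51.7 162.4] [-14.2  -2.1 -30.  -72.4 -28.4 -22.2] shift [-0.0066 -0.0007 -0.0028] rot [17.74 54.6  -6.13]
[ 0.43821616 -0.07731648  0.31352418] [150.4  51.7 162.4] [-14.2  -2.1 -30.  -72.4 -28.4 -22.2] shift [-0.1844  0.0759  0.1512] rot [-27.05  57.63 -84.39]
```

carry_out(
  plan=[
    [[-0.002,0,-0.002],[1.8,5.5,-0.6],41],
    [[0,0,0],[1.8,5.5,-0.6],41],
    [[0,0,0],[1.8,5.5,-0.6],41],
    [[0,0,0],[1.8,5.5,-0.6],41],
    [[0,0,0],[1.8,5.5,-0.6],41],
    [[0,0,0],[1.8,5.5,-0.6],41],
    [[0,0,0],[1.8,5.5,-0.6],41],
    [[0,0,0],[1.8,5.5,-0.6],41],
    [[0,0,0],[1.8,5.5,-0.6],41],
    [[0,0,0],[1.6,5.1,-0.6],41],
    [[0,0,0],[0,0,0],41],
  ],
)

```text
time_s: 19.35
tcp_pos: [0.4247, -0.0826, 0.2975]
eef_rot: [174.8, 10.0, -178.3]
contact_force: [1.0, 0.7, -0.1]
gripper_width: 0.0738
```

```bash
python3 -c "
from dv import *
go([.44,-.08,.32],[180,0,-176.3]);go([.675,0.02,.405],[180,0,-90])"
```

```text
[ 0.42467313 -0.08260594  0.29745433] [ 174.8   10.  -178.3] [ 13.7   0.7 -38.8  -4.7 -39.7 -98.3] shift [-0.0191  0.0039 -0.0192] rot [ 4.97 10.11 -1.56]
[ 0.42467313 -0.08260594  0.29745433] [ 174.8   10.  -178.3] [ 13.7   0.7 -38.8  -4.7 -39.7 -98.3] shift [-0.2681  0.1004 -0.053 ] rot [ -3.63  11.91 -87.56]
```

carry_out(
  plan=[
    [[0,0,0],[2.5,5.05,-0.8],41],
    [[0,0,0],[2.5,5.05,-0.8],41],
    [[0,0,-0.035],[0,0,-6.6],41],
    [[0,0,-0.035],[0,0,-6.6],41],
    [[0,0,-0.035],[0,0,-6.6],41],
    [[0,0,0],[0,0,-6.6],41],
    [[0,0,0],[0,0,-6.6],41],
    [[0,0,0],[0,0,-6.6],41],
    [[0,0,0],[0,0,-6.6],41],
    [[0,0,0],[0,0,-6.6],41],
    [[0,0,0],[0,0,-6.6],41],
    [[0,0,0],[0,0,-6.6],41],
  ],
)

```text
time_s: 20.35
tcp_pos: [0.423, -0.0832, 0.402]
eef_rot: [-179.7, 0.4, -110.1]
contact_force: [0.7, -0.3, 0.3]
gripper_width: 0.0735
```

carry_out(
  plan=[
    [[0,0,0],[0,0,-6.6],41],
    [[0,0,0],[0,0,-6.6],41],
    [[0,0,0],[0,0,-7.0],41],
    [[-0.014,-0.036,0],[0,0,0],41],
    [[-0.014,-0.036,0],[0,0,0],41],
    [[-0.014,-0.036,0],[0,0,0],41],
    [[-0.014,-0.036,0],[0,0,0],41],
    [[-0.014,-0.036,0],[0,0,0],41],
    [[-0.014,-0.036,0],[0,0,0],41],
    [[-0.014,-0.036,0],[0,0,0],41],
    [[0,0,0],[0,0,0],41],
    [[0,0,0],[0,0,0],41],
  ],
)

```text
time_s: 21.35
tcp_pos: [0.6771, 0.0148, 0.4011]
eef_rot: [-179.8, 0.2, -90.2]
contact_force: [0.3, 0.5, -0.5]
gripper_width: 0.0734
```

```bash
cat > meas.py <<'E'
from dv import *
import sys
go([.675,0.02,.405],[180,0,-90])
c=cal('wrist');im=np.mean([r.capture('wrist') for _ in range(4)],0).astype(np.uint8);cv2.imwrite('pics/'+sys.argv[1],im[:,:,::-1])
hsv=cv2.cvtColor(im,cv2.COLOR_RGB2HSV)
m=((hsv[...,0]>=5)&(hsv[...,0]<22)&(hsv[...,1]>140)&(hsv[...,2]>190)).astype(np.uint8)
n,L,st,ce=cv2.connectedComponentsWithStats(m)
for i in range(1,n):
    q=inv(ray('wrist',ce[i],.032,c))
    if st[i,4]>8 and -100<q[0]<110 and abs(q[1])<80:
        y,x=np.nonzero(L==i);P=np.array([inv(ray('wrist',(a,b),.032,c)) for a,b in zip(x,y)]);w=np.linalg.eigh(np.cov(P.T))[1][:,1]
        print(st[i],ce[i].round(1),q,'x',P[:,0].min(),P[:,0].max(),'axis',np.degrees(np.arctan(w[1]/w[0])).round(1))
v=((hsv[...,0]<6)|(hsv[...,0]>174))&(hsv[...,1]>150)&(hsv[...,2]>90)
y,x=np.nonzero(v)
if len(x): P=np.array([inv(ray('wrist',(a,b),.03,c)) for a,b in zip(x,y)]);k=(abs(P[:,0]+70)<50)&(abs(P[:,1]-50)<30);print('red',k.sum(),P[k].min(0) if k.any() else '',P[k].max(0) if k.any() else '')
E
python3 meas.py w15.png
```

```text
[0.67709475 0.01476203 0.40114857] [-179.8    0.2  -90.2] [ 17.7  20.8   0.6  -0.1 -69.6 -17.8] shift [-0.0052  0.0021 -0.0038] rot [-0.21  0.18 -0.16]
[197 100   5   9  18] [198.1 103.4] [ 82.7 -12.6] x 79.6 84.5 axis 72.5
red 119 [-90.6  48.8] [-68.9  55.5]
```

```bash
cat > meas2.py <<'E'
from dv import *
import sys
def run(fn,c,bay=None):
    im=cv2.imread('pics/'+fn);B=4;big=cv2.resize(im,None,fx=B,fy=B,interpolation=cv2.INTER_CUBIC);hsv=cv2.cvtColor(big,cv2.COLOR_BGR2HSV)
    out={}
    R2=lambda x,y,z:inv(ray('wrist',((x+.5)/B-.5,(y+.5)/B-.5),z,c))
    m=((hsv[...,0]>=4)&(hsv[...,0]<24)&(hsv[...,1]>95)&(hsv[...,2]>185)).astype(np.uint8)
    n,L,st,ce=cv2.connectedComponentsWithStats(m)
    for i in range(1,n):
        q=R2(*ce[i],.032)
        if st[i,4]>100 and -60<q[0]<110 and abs(q[1])<70:
            y,x=np.nonzero(L==i);P=np.array([R2(a,b,.032) for a,b in zip(x[::5],y[::5])]);w=np.linalg.eigh(np.cov(P.T))[1][:,1]
            e=P[P[:,0].argmin()];f=P[P[:,0].argmax()]
            print('orange',st[i,4]//16,q,'xmin',e,'xmax',f,'axis',np.degrees(np.arctan(w[1]/w[0])).round(1))
    # vial caps: dark saturated (green or brown) blobs inside hub
    for nm,mm in (('green',(hsv[...,0]>60)&(hsv[...,0]<90)&(hsv[...,1]>70)),('brown',(hsv[...,0]<14)&(hsv[...,1]>120)&(hsv[...,2]<=225)&(hsv[...,2]>140))):
        n,L,st,ce=cv2.connectedComponentsWithStats(mm.astype(np.uint8))
        for i in range(1,n):
            q=R2(*ce[i],.032)
            if st[i,4]>16*15 and np.hypot(*(q-[2,0]))<42: print(nm,st[i,4]//16,q,st[i,2:4]//4)
    # white wall/stop profile along lines
    v=(hsv[...,1]<40)&(hsv[...,2]>225)
    return hsv
run(sys.argv[1],cal('wrist'))
E
python3 meas2.py w15.png; python3 - <<'E'
import cv2
im=cv2.imread('pics/w15.png');h=cv2.cvtColor(im,cv2.COLOR_BGR2HSV)
for y in (90,96,100,104,108,112,116): print(y,[tuple(int(k) for k in h[y,x]) for x in range(190,262,6)])
E
```

```text
orange 7769 [ 93.7 -24.5] xmin [ 58.9 -99.9] xmax [115.8  10.1] axis 87.1
orange 101 [ -4.9 -28.3] xmin [-10.4 -27.4] xmax [  0.5 -30.3] axis -51.2
orange 70 [46.7 -9.4] xmin [ 42.  -17.6] xmax [ 50.1 -17.6] axis 87.8
orange 92 [31.  10.5] xmin [25.7  9.8] xmax [36.5 11.3] axis -57.3
orange 32 [-17.5  21.9] xmin [-19.5  26.3] xmax [-15.2  21.3] axis -86.4
90 [(12, 124, 196), (12, 119, 189), (120, 1, 254), (0, 0, 254), (0, 0, 254), (90, 4, 232), (81, 8, 213), (70, 3, 220), (70, 3, 222), (90, 1, 254), (68, 58, 236), (68, 56, 228)]
96 [(14, 131, 213), (13, 124, 208), (15, 2, 252), (0, 0, 254), (0, 0, 254), (90, 2, 241), (25, 13, 212), (22, 83, 249), (21, 21, 244), (90, 1, 250), (69, 55, 241), (69, 54, 242)]
100 [(21, 135, 252), (19, 138, 248), (21, 122, 252), (23, 100, 253), (18, 13, 251), (90, 1, 250), (53, 5, 215), (24, 109, 253), (21, 17, 254), (0, 0, 254), (69, 49, 218), (68, 56, 220)]
104 [(21, 136, 252), (21, 131, 253), (16, 141, 234), (23, 122, 253), (23, 114, 252), (90, 1, 252), (90, 11, 218), (12, 48, 144), (24, 56, 253), (20, 9, 254), (0, 0, 252), (0, 0, 253)]
108 [(19, 136, 249), (18, 139, 248), (22, 125, 252), (23, 121, 253), (19, 78, 249), (90, 1, 254), (90, 10, 222), (13, 36, 134), (24, 106, 253), (24, 103, 253), (24, 98, 253), (24, 80, 253)]
112 [(12, 123, 195), (12, 120, 202), (12, 70, 215), (0, 1, 254), (0, 0, 254), (90, 1, 254), (95, 12, 226), (23, 110, 252), (23, 20, 254), (24, 54, 253), (24, 87, 253), (24, 98, 253)]
116 [(12, 124, 195), (12, 120, 200), (12, 90, 196), (0, 0, 254), (0, 0, 254), (0, 0, 254), (93, 12, 226), (23, 103, 252), (0, 1, 254), (90, 1, 254), (105, 2, 237), (30, 1, 254)]
```

```bash
sed -i 's/^    m=((hsv.*$/    m=((hsv[...,0]>=16)\&(hsv[...,0]<28)\&(hsv[...,1]>60)\&(hsv[...,2]>232)).astype(np.uint8)/; s/(hsv\[...,1\]>70)),/(hsv[...,1]>40)),/; s/(hsv\[...,2\]<=225)&(hsv\[...,2\]>140)/(hsv[...,2]>120)/' meas2.py
python3 meas2.py w15.png
python3 - <<'E'
from dv import *
im=cv2.imread('pics/w15.png').astype(int);c=cal('wrist')
# wall edges: sample reader line y at x=30 and x=-5 (z=.026) -> gray profile ; stop rear edge
def prof(P): 
    q=proj('wrist',W(P),c).astype(np.float32);return cv2.remap(im.astype(np.float32),q[:,0].reshape(1,-1),q[:,1].reshape(1,-1),1)[0]
def sat(v): return (v.max(1)-v.min(1)).round().astype(int)
for x in (25,32,57):
    ys=np.r_[-82:-54:2,54:82:2];pp=prof([(x,y,26) for y in ys]);print(x,list(zip(ys.tolist(),sat(pp).tolist(),pp.mean(1).astype(int).tolist())))
for y in (-45,40):
    xs=np.arange(50,92,2);pp=prof([(x,y,26) for x in xs]);print(y,list(zip(xs.tolist(),sat(pp).tolist(),pp.mean(1).astype(int).tolist())))
E
```

```text
orange 107 [ -4.6 -28. ] xmin [-10.2 -28.8] xmax [  1.4 -28.4] axis 71.8
orange 265 [38.9 -7.5] xmin [20.5 -3.6] xmax [ 51.  -19.4] axis -21.7
orange 278 [ 79.  -13.5] xmin [ 63.4 -12.1] xmax [ 92.6 -10.8] axis -8.7
orange 93 [30.9 10.5] xmin [25.4  9.8] xmax [36.5 10.8] axis 70.8
orange 30 [-16.9  22.1] xmin [-18.8  18.7] xmax [-14.6  21.8] axis 88.2
green 143 [ 24.2 -19. ] [13 13]
green 63 [ 5.8 31.1] [ 6 12]
25 [(-82, 79, 123), (-80, 75, 122), (-78, 74, 122), (-76, 74, 123), (-74, 68, 133), (-72, 21, 212), (-70, 0, 253), (-68, 0, 254), (-66, 0, 254), (-64, 1, 253), (-62, 1, 228), (-60, 6, 161), (-58, 4, 201), (-56, 3, 239), (54, 4, 231), (56, 5, 191), (58, 3, 208), (60, 1, 252), (62, 0, 254), (64, 0, 254), (66, 0, 254), (68, 1, 249), (70, 54, 180), (72, 80, 145), (74, 83, 143), (76, 83, 142), (78, 84, 142), (80, 83, 141)]
32 [(-82, 91, 136), (-80, 90, 138), (-78, 89, 138), (-76, 88, 139), (-74, 82, 148), (-72, 26, 218), (-70, 0, 253), (-68, 0, 254), (-66, 0, 254), (-64, 0, 253), (-62, 1, 226), (-60, 5, 159), (-58, 5, 200), (-56, 3, 242), (54, 4, 235), (56, 5, 190), (58, 3, 210), (
[... 501 characters left out ...]
18), (70, 7, 211), (72, 7, 211), (74, 8, 210), (76, 7, 208), (78, 7, 207), (80, 6, 207)]
-45 [(50, 4, 238), (52, 7, 217), (54, 9, 214), (56, 13, 219), (58, 8, 221), (60, 2, 246), (62, 1, 253), (64, 0, 254), (66, 0, 254), (68, 0, 254), (70, 0, 254), (72, 0, 254), (74, 0, 254), (76, 0, 254), (78, 0, 252), (80, 33, 211), (82, 85, 144), (84, 90, 139), (86, 92, 140), (88, 96, 145), (90, 98, 145)]
40 [(50, 3, 239), (52, 7, 218), (54, 10, 216), (56, 12, 220), (58, 7, 223), (60, 2, 250), (62, 0, 253), (64, 0, 254), (66, 0, 254), (68, 0, 254), (70, 0, 254), (72, 0, 254), (74, 0, 254), (76, 0, 253), (78, 0, 251), (80, 37, 202), (82, 84, 147), (84, 91, 146), (86, 91, 146), (88, 93, 146), (90, 95, 146)]
```

```bash
python3 - <<'E'
from h import *
def red(im,box):
    h=cv2.cvtColor(im,cv2.COLOR_BGR2HSV)[box[1]:box[3],box[0]:box[2]]
    v=((h[...,0]<6)|(h[...,0]>174))&(h[...,1]>150)&(h[...,2]>70);y,x=np.nonzero(v)
    return len(x),(x.mean()+box[0]).round(2) if len(x) else 0,(y.mean()+box[1]).round(2) if len(x) else 0,(x.min()+box[0],x.max()+box[0],y.min()+box[1],y.max()+box[1]) if len(x) else 0
snap('scene','s20.png');snap('side','d20.png')
for f in ('scene0','s6','s8','s9','s10','s14','s20'): print(f,red(cv2.imread(f'pics/{f}.png'),(280,215,325,255)))
cam=proj('side',W([(-66,51,26),(-39,51,6),(-93,51,46)]));print(cam)
u,v=cam.mean(0).astype(int)
for f in ('side0','d5','d8','d9','d10','d20'):
    im=cv2.imread(f'pics/{f}.png')
    if im is not None: print(f,red(im,(u-25,v-20,u+25,v+20)))
# bystanders: compare patches before/after
a,b=cv2.imread('pics/scene0.png').astype(int),cv2.imread('pics/s20.png').astype(int)
for n,bx in [('beaker',(235,275,272,322)),('jar',(297,195,322,222)),('cup',(270,150,296,184)),('dropper',(163,322,190,362)),('ptr2',(193,268,217,298)),('car2',(200,130,262,177)),('car3',(106,215,182,275))]:
    d=abs(a-b)[bx[1]:bx[3],bx[0]:bx[2]].mean();print(n,round(d,1))
E
```

```text
scene0 (26, np.float64(298.0), np.float64(236.15), (np.int64(295), np.int64(301), np.int64(234), np.int64(239)))
s6 (3, np.float64(299.0), np.float64(236.67), (np.int64(298), np.int64(300), np.int64(236), np.int64(237)))
s8 (23, np.float64(299.43), np.float64(235.35), (np.int64(296), np.int64(323), np.int64(233), np.int64(246)))
s9 (20, np.float64(298.35), np.float64(234.75), (np.int64(296), np.int64(300), np.int64(233), np.int64(237)))
s10 (24, np.float64(298.38), np.float64(235.46), (np.int64(296), np.int64(301), np.int64(233), np.int64(238)))
s14 (24, np.float64(298.38), np.float64(235.46), (np.int64(296), np.int64(301), np.int64(233), np.int64(238)))
s20 (23, np.float64(298.35), np.float64(235.57), (np.int64(296), np.int64(301), np.int64(233), np.int64(238)))
[[240.63984312 225.52770576]
 [228.68140872 232.20196888]
 [252.95081042 218.65668634]]
side0 (1, np.float64(231.0), np.float64(225.0), (np.int64(231), np.int64(231), np.int64(225), np.int64(225)))
d5 (1, np.float64(231.0), np.float64(225.0), (np.int64(231), np.int64(231), np.int64(225), np.int64(225)))
d9 (72, np.float64(235.07), np.float64(219.6), (np.int64(225), np.int64(246), np.int64(215), np.int64(222)))
d10 (32, np.float64(235.28), np.float64(223.53), (np.int64(228), np.int64(246), np.int64(222), np.int64(226)))
d20 (42, np.float64(233.88), np.float64(223.07), (np.int64(228), np.int64(246), np.int64(220), np.int64(226)))
beaker 2.1
jar 2.6
cup 1.9
dropper 1.8
ptr2 2.0
car2 1.9
car3 1.9[ WARN:0@1.343] global loadsave.cpp:275 findDecoder imread_('pics/d8.png'): can't open/read file: check file path/integrity
```

```bash
python3 - <<'E'
from h import *
for f in ('side0','d3','d5','d7','d9','d10','d20'):
    im=cv2.imread(f'pics/{f}.png').astype(int);rg=im[...,2]-(im[...,1]+im[...,0])//2
    print(f)
    for y in range(212,232,2): print(y,rg[y,222:262:3].tolist())
E
```

```text
side0
212 [-25, -4, -2, -2, -2, -1, -2, -2, -2, -1, 5, 11, 19, 29]
214 [-17, -3, -2, -3, -2, -2, -2, -2, -2, -2, -3, -2, -2, 0]
216 [-8, -2, -2, -2, -3, -2, -1, -2, -2, -4, -5, -4, -2, -2]
218 [-4, -2, -1, -2, -2, -2, -2, -1, -2, -5, -5, -6, -2, -2]
220 [-2, -2, -2, -2, -2, -2, -2, -1, 8, 0, -2, -2, -2, -2]
222 [-1, -2, -1, 8, 0, -3, -1, 19, 68, 2, 1, 1, -2, -2]
224 [-2, -1, 13, 83, 6, -5, 0, 16, 1, -37, -14, -1, -2, -2]
226 [-1, -2, 11, 94, 0, -43, -84, -112, -124, -119, -87, -29, -3, -2]
228 [0, -1, 2, 8, -40, -122, -140, -140, -139, -139, -137, -91, -7, -1]
230 [5, 3, 3, -1, -94, -140, -139, -141, -138, -140, -136, -124, -11, -2]
d3
212 [-25, -5, -2, -3, -1, -2, -3, -1, -2, -1, 5, 10, 19, 31]
214 [-18, -3, -2, -1, -3, -2, -2, -2, -2, -2, -2, -1, -1, 0]
216 [-8, -2, -3, -2, -3, -1, -2, -2, -2, -4, -5, -4, -2, -2]
218 [-4, -1, -2, -2, -2, -3, -2, -2, -1, -5, -6, -5, -2, -2]
220 [-2, -2, -2, -2, -2, -2, -2, -1, 7, -1, -2, -2, -2, -2]
222 [-1, -2, -1, 7, 0, -1, -1, 20, 68, 3, 1, -1, -2, -2]
224 [-1, -2, 14, 84, 5, -6, 0, 15, 2, -38, -13, -1, -2, -2]
226 [-1, -1, 12, 96, 0, -43, -88, -
[... 2650 characters left out ...]
[5, 4, 4, -1, -97, -149, -142, -142, -145, -146, -145, -127, -11, -2]
d20
212 [-20, -2, 0, -1, 0, -1, -1, -2, -1, 0, 4, 10, 19, 30]
214 [6, 22, -1, -1, 0, 0, -1, -2, -2, -3, -2, -2, -1, 0]
216 [16, 29, 1, 4, 3, 2, -1, -2, -2, -4, -5, -5, -2, -2]
218 [0, 5, 23, 17, 6, 5, -1, -1, 4, -4, -6, -4, -2, -2]
220 [4, 8, 106, 65, 6, 9, 32, 44, 67, 1, -2, -2, -2, -2]
222 [8, 9, 120, 66, 42, 91, 150, 137, 109, 2, 0, 0, -2, -2]
224 [4, 9, 132, 126, 146, 129, 56, 7, -10, -38, -14, -1, -2, -2]
226 [-1, 10, 63, 98, 84, -23, -100, -123, -122, -117, -86, -29, -3, -2]
228 [0, 2, 8, 9, -38, -126, -136, -140, -142, -145, -149, -92, -6, -2]
230 [5, 3, 3, -1, -96, -142, -140, -138, -143, -141, -141, -130, -11, -2]
```

The side view shows the catch still about half-raised, compared with its starting position. The carousel sits against the left wall (centre y ≈ +3), so its flange still holds the nose up. I need to go back in and push the lug at the right of the gap, which moves the carousel in −y and turns it counter-clockwise. Once the catch drops I'll turn it back.

carry_out(
  plan=[
    [[0.014,0.036,0],[0,0,0],41],
    [[0.014,0.036,0],[0,0,0],41],
    [[0.014,0.036,0],[0,0,0],41],
    [[0.014,0.036,0],[0,0,0],41],
    [[0.014,0.036,0],[0,0,0],41],
    [[0.014,0.036,0],[0,0,0],41],
    [[0.012,0.036,0],[0,0,0],41],
    [[0,0,0],[0,0,7],41],
    [[0,0,0],[0,0,7],41],
    [[0,0,0],[0,0,7],41],
    [[0,0,0],[0,0,7],41],
    [[0,0,0],[0,0,7],41],
  ],
)

```text
time_s: 22.65
tcp_pos: [0.4224, -0.0816, 0.4034]
eef_rot: [-179.7, 0.4, -125.5]
contact_force: [0.9, 1.0, -0.5]
gripper_width: 0.0734
```

carry_out(
  plan=[
    [[0,0,0.03],[0,0,7],41],
    [[0,0,0.03],[0,0,7],41],
    [[0,0,0.03],[0,0,7],41],
    [[0,0,0],[0,0,7],41],
    [[0,0,0],[0,0,7],41],
    [[0,0,0],[0,0,7],41],
    [[0,0,0],[0,0,7],41],
    [[0,0,0],[0,0,2.5],41],
    [[0,0,0],[0,0,0],41],
  ],
)

```text
time_s: 23.4
tcp_pos: [0.4233, -0.0813, 0.3132]
eef_rot: [179.9, 0.4, -176.8]
contact_force: [0.2, -0.8, -0.6]
gripper_width: 0.0734
```

```bash
python3 - <<'E'
from tp import *
s=r.get_state();print(s['tcp_pos'],s['eef_rot'].round(1),s['joints'].round(1))
delta(tgt((-100,-10),85))
for ph in (0,.1,.2,.3,.45):
    c_,s_=np.cos(ph),np.sin(ph);P=[(-93+k*(54*c_+40*s_),51,46+k*(-40*c_+54*s_)) for k in (.3,.5,.7,1)];print(ph,proj('side',W(P)).round(1).tolist())
for t in [(-40,-14),(-38,-18)]:show(t,19)
E
```

```text
[ 0.42328864 -0.08132683  0.31319367] [ 179.9    0.4 -176.8] [  15.5    1.9  -36.3   -0.   -51.4 -102.4]
shift in tool axes [-0.0088 -0.0014  0.1058] rotvec [-17.92 -53.64   5.82]
0 [[245.5, 222.8], [240.6, 225.5], [235.8, 228.2], [228.7, 232.2]]
0.1 [[245.0, 222.1], [239.8, 224.3], [234.6, 226.6], [226.9, 229.9]]
0.2 [[244.5, 221.3], [239.0, 223.1], [233.5, 224.8], [225.4, 227.4]]
0.3 [[244.2, 220.5], [238.4, 221.8], [232.7, 223.0], [224.1, 224.8]]
0.45 [[243.8, 219.3], [237.7, 219.7], [231.7, 220.2], [222.8, 220.8]]
(-40, -14) 19 lead [-34.  -26.1  33.8] tip y -26.9 -1.9 body {'jar': 13.3, 'beaker': 13.2} f2 {'bracket': 10.4, 'beam': 9.4} tcp [ 0.493  -0.0821  0.1414]
(-38, -18) 19 lead [-32.  -30.1  33.8] tip y -30.9 -5.9 body {'jar': 13.6, 'beaker': 9.2, 'knobs': 13.1} f2 {'bracket': 12.1, 'beam': 8.4, 'knobs': 14.6} tcp [ 0.4952 -0.086   0.1414]
```

carry_out(
  plan=[
    [[0,0,0],[-1.8,-5.4,0.58],41],
    [[0,0,0],[-1.8,-5.4,0.58],41],
    [[0,0,0],[-1.8,-5.4,0.58],41],
    [[0,0,0],[-1.8,-5.4,0.58],41],
    [[0,0,0],[-1.8,-5.4,0.58],41],
    [[0,0,0],[-1.8,-5.4,0.58],41],
    [[0,0,0],[-1.8,-5.4,0.58],41],
    [[0,0,0],[-1.8,-5.4,0.58],41],
    [[0,0,0],[-1.8,-5.4,0.58],41],
    [[0,0,0],[-1.7,-5.0,0.58],41],
    [[0,0,0],[0,0,0],41],
  ],
)

```text
time_s: 24.32
tcp_pos: [0.4165, -0.0862, 0.3074]
eef_rot: [157.5, 43.8, 168.5]
contact_force: [-0.7, -1.6, 0.6]
gripper_width: 0.0734
```

```bash
python3 - <<'E'
from tp import *
s=r.get_state();print(s['tcp_pos'],s['eef_rot'].round(1),s['joints'].round(1))
delta(tgt((-100,-10),85))
E
```

```text
[ 0.41649388 -0.08615537  0.30735318] [157.5  43.8 168.5] [ -2.4  -4.6 -34.4 -49.8 -21.2 -49. ]
shift in tool axes [ 0.0582 -0.0248  0.0792] rotvec [-2.58 -8.41  0.46]
```

carry_out(
  plan=[
    [[0.012,-0.005,0.016],[-0.9,-2.9,0.15],41],
    [[0.012,-0.005,0.016],[-0.9,-2.9,0.15],41],
    [[0.012,-0.005,0.016],[-0.8,-2.6,0.15],41],
    [[0.012,-0.005,0.016],[0,0,0],41],
    [[0.01,-0.005,0.015],[0,0,0],41],
    [[0,0,0],[0,0,0],41],
  ],
)

```text
time_s: 24.82
tcp_pos: [0.4255, -0.0816, 0.2235]
eef_rot: [153.9, 46.5, 165.7]
contact_force: [-0.3, -1.5, 0.8]
gripper_width: 0.0736
```

```bash
python3 - <<'E'
from tp import *
s=r.get_state();print(s['tcp_pos'],s['eef_rot'].round(1),s['joints'].round(1))
delta(tgt((-75,-8),55));delta(tgt((-52,-8),22))
E
```

```text
[ 0.42548594 -0.08157212  0.22352766] [153.9  46.5 165.7] [-20.7   7.9 -33.2 -81.7 -31.   -4.5]
shift in tool axes [ 0.0125 -0.0138  0.0532] rotvec [-0.98 -5.17 -0.29]
shift in tool axes [ 0.0213 -0.0244  0.0909] rotvec [-0.98 -5.17 -0.29]
```

carry_out(
  plan=[
    [[0.0042,-0.0046,0.0177],[-0.33,-1.72,-0.1],41],
    [[0.0042,-0.0046,0.0177],[-0.33,-1.72,-0.1],41],
    [[0.0042,-0.0046,0.0177],[-0.33,-1.72,-0.1],41],
    [[0,0,0],[0,0,0],41],
    [[0,0,0],[0,0,0],41],
  ],
)

```text
time_s: 25.23
tcp_pos: [0.4593, -0.0778, 0.181]
eef_rot: [150.3, 51.3, 162.5]
contact_force: [-0.2, 0.2, -0.2]
gripper_width: 0.0736
```

```bash
python3 - <<'E'
from tp import *
s=r.get_state();print(s['tcp_pos'],s['eef_rot'].round(1),s['joints'].round(1))
delta(tgt((-64,-8),41));delta(tgt((-50,-9),23));delta(tgt((-41,-11),19.5))
E
```

```text
[ 0.45930126 -0.07781922  0.18100252] [150.3  51.3 162.5] [-29.2  18.1 -33.6 -99.6 -39.1  21.6]
shift in tool axes [ 0.0082 -0.0063  0.017 ] rotvec [0.15 0.08 0.06]
shift in tool axes [ 0.0138 -0.0135  0.0379] rotvec [0.15 0.08 0.06]
shift in tool axes [ 0.0108 -0.0169  0.0467] rotvec [0.15 0.08 0.06]
```

carry_out(
  plan=[
    [[0.0041,-0.0032,0.0085],[0,0,0],41],
    [[0.0041,-0.0031,0.0085],[0,0,0],41],
    [[0.0028,-0.0036,0.0104],[0,0,0],41],
    [[0.0028,-0.0036,0.0105],[0,0,0],41],
    [[-0.0015,-0.0017,0.0044],[0,0,0],41],
    [[-0.0015,-0.0017,0.0044],[0,0,0],41],
    [[0,0,0],[0,0,0],41],
  ],
)

```text
time_s: 25.82
tcp_pos: [0.4939, -0.079, 0.1443]
eef_rot: [150.4, 51.7, 162.6]
contact_force: [0.4, -0.2, -0.6]
gripper_width: 0.0733
```

```bash
cat >> og.py <<'E'
def st(tag):
    s=r.get_state();im=cv2.cvtColor(r.capture('scene'),cv2.COLOR_RGB2BGR);d=r.capture('side').astype(int)
    cv2.imwrite('pics/'+tag+'.png',im)
    print(s['time_s'],'F',s['contact_force'].round(1),'tip',(inv(s['tcp_pos'])-tgt((0,0),19)[:2]).round(1),'z',s['tcp_pos'][2].round(4))
    rg=d[...,0]-(d[...,1]+d[...,2])//2
    for x in (231,237,240,246):
        c=np.clip(rg[210:232,x]-30,0,None);print('red col',x,(np.arange(210,232)@c/c.sum()).round(1) if c.sum() else None,end=' ')
    hsv=cv2.cvtColor(im,cv2.COLOR_BGR2HSV);m=((hsv[...,0]>=5)&(hsv[...,0]<17)&(hsv[...,1]>180)&(hsv[...,2]>130)).astype(np.uint8)
    n,_,s_,ce=cv2.connectedComponentsWithStats(m);A=C=None;print()
    for i in range(1,n):
        q=inv(ray('scene',ce[i],.032))
        if s_[i,4]<=25 and s_[i,4]>6:
            if np.hypot(*(q-[29,12]))<9: A=q
            if np.hypot(*(q-[-21,21]))<9: C=q
    if A is not None and C is not None: print('A',A,'C',C,'heading',np.degrees(np.arctan2(*(A-C)[::-1])).round(1),'mid',(A+C)/2)
E
python3 -c "
from og import *
st('t1')"
```

```text
25.8167 F [ 0.4 -0.2 -0.6] tip [-38.8 -11. ] z 0.1443
red col 231 224.5 red col 237 223.3 red col 240 222.3 red col 246 221.5 
A [29.1 10.3] C [-20.2  22.1] heading -13.5 mid [ 4.45 16.2 ]
```

carry_out(
  plan=[
    [[0.0016,-0.0006,0.0011],[0,0,0],41],
    [[-0.0005,-0.0019,-0.0004],[0,0,0],41],
    [[-0.0005,-0.0019,-0.0004],[0,0,0],41],
    [[-0.0005,-0.0019,-0.0004],[0,0,0],41],
    [[0,0,0],[0,0,0],41],
  ],
)

```text
time_s: 26.33
tcp_pos: [0.4941, -0.0858, 0.1414]
eef_rot: [150.4, 51.6, 162.5]
contact_force: [-0.1, 1.0, -0.6]
gripper_width: 0.0735
```

```bash
python3 -c "
from og import *
st('t2')"
```

```text
26.3333 F [-0.1  1.  -0.6] tip [-39.1 -17.7] z 0.1414
red col 231 224.3 red col 237 223.3 red col 240 222.3 red col 246 221.5 
A [29.1 10.3] C [-20.2  22.1] heading -13.5 mid [ 4.45 16.2 ]
```

Not yet in contact. Continue.

carry_out(
  plan=[
    [[-0.0005,-0.0019,-0.0004],[0,0,0],41],
    [[-0.0005,-0.0019,-0.0004],[0,0,0],41],
    [[0,0,0],[0,0,0],41],
  ],
)

```text
time_s: 26.68
tcp_pos: [0.4945, -0.0896, 0.1414]
eef_rot: [150.4, 51.6, 162.5]
contact_force: [0.1, -0.6, -1.9]
gripper_width: 0.0741
```

```bash
python3 -c "
from og import *
st('t3')
show((-39,-22),19);show((-39,-25),19)"
```

```text
26.6833 F [ 0.1 -0.6 -1.9] tip [-38.9 -21.6] z 0.1414
red col 231 223.9 red col 237 223.3 red col 240 222.3 red col 246 221.5 
A [29.4 10.4] C [-20.2  22.1] heading -13.3 mid [ 4.6  16.25]
(-39, -22) 19 lead [-33.  -34.1  33.8] tip y -34.9 -9.9 body {'beaker': 5.3, 'knobs': 14.1} f2 {'bracket': 12.4, 'beam': 8.8} tcp [ 0.4945 -0.0901  0.1414]
(-39, -25) 19 lead [-33.  -37.1  33.8] tip y -37.9 -12.9 body {'beaker': 2.3, 'knobs': 14.1} f2 {'bracket': 13.4, 'beam': 8.8} tcp [ 0.4947 -0.0931  0.1414]
```

carry_out(
  plan=[
    [[-0.0014,-0.0005,0.0015],[0,0,0],41],
    [[-0.0014,-0.0005,0.0015],[0,0,0],41],
    [[0,0,0],[0,0,0],41],
  ],
)

```text
time_s: 27.03
tcp_pos: [0.4979, -0.0897, 0.1412]
eef_rot: [150.4, 51.5, 162.5]
contact_force: [-5.3, -0.9, 2.8]
gripper_width: 0.0735
```

```bash
python3 -c "
from og import *
st('t4')"
```

```text
27.0333 F [-5.3 -0.9  2.8] tip [-35.6 -21.9] z 0.1412
red col 231 223.8 red col 237 223.3 red col 240 222.3 red col 246 221.5 
A [29.1 10.3] C [-20.2  22.1] heading -13.5 mid [ 4.45 16.2 ]
```

carry_out(
  plan=[
    [[0.0035,0.0003,-0.0049],[0,0,0],41],
    [[0.001,0.0043,0.001],[0,0,0],41],
    [[0.001,0.0043,0.001],[0,0,0],41],
    [[-0.0018,-0.0001,0.0024],[0,0,0],41],
    [[-0.0012,-0.0001,0.0016],[0,0,0],41],
    [[-0.0005,-0.0019,-0.0004],[0,0,0],41],
    [[-0.0005,-0.0019,-0.0004],[0,0,0],41],
    [[-0.0005,-0.0019,-0.0004],[0,0,0],41],
    [[0,0,0],[0,0,0],41],
  ],
)

```text
time_s: 27.88
tcp_pos: [0.496, -0.0862, 0.1412]
eef_rot: [150.4, 51.5, 162.6]
contact_force: [-10.9, 0.0, 5.3]
gripper_width: 0.0739
```

```bash
python3 -c "
from og import *
st('t5')"
```

```text
27.8833 F [-10.9   0.    5.3] tip [-37.2 -18.2] z 0.1412
red col 231 224.8 red col 237 None red col 240 None red col 246 222.4 
A [28.6  9.4] C [-21.4  17.1] heading -8.8 mid [ 3.6  13.25]
```

The heading is now −8.8° (pointer about −9°), the carousel has centred, and the catch matches its starting "down" picture. Withdrawing straight back, then up.

carry_out(
  plan=[
    [[0.0012,0.0001,-0.0016],[0,0,0],41],
    [[0.0033,0.0009,-0.0039],[0,0,0],41],
    [[0.0035,0.0003,-0.0049],[0,0,0],41],
    [[0.0019,0.0008,-0.006],[0,0,0],41],
    [[-0.0027,0.0028,-0.0093],[0,0,0],41],
    [[-0.0027,0.0028,-0.0093],[0,0,0],41],
    [[-0.0061,0.0054,-0.0176],[0,0,0],41],
    [[-0.0061,0.0054,-0.0176],[0,0,0],41],
    [[-0.0061,0.0054,-0.0176],[0,0,0],41],
    [[-0.0195,0.0077,-0.0136],[0,0,0],41],
    [[-0.0195,0.0077,-0.0136],[0,0,0],41],
    [[-0.0195,0.0077,-0.0136],[0,0,0],41],
  ],
)

```text
time_s: 28.98
tcp_pos: [0.4321, -0.0908, 0.284]
eef_rot: [150.3, 51.7, 162.3]
contact_force: [-0.2, -0.3, -0.0]
gripper_width: 0.0738
```

```bash
python3 -c "
from og import *
st('t6')
a,b=cv2.imread('pics/scene0.png').astype(int),cv2.imread('pics/t6.png').astype(int)
for n,bx in [('beaker',(235,275,272,322)),('jar',(297,195,322,222)),('cup',(270,150,296,184)),('dropper',(163,322,190,362)),('ptr2',(193,268,217,298)),('car3',(106,215,182,275))]: print(n,abs(a-b)[bx[1]:bx[3],bx[0]:bx[2]].mean().round(1))
"
python3 -c "
from dv import *
go([.42,-.08,.32],[180,0,-176.3])"
```

```text
28.9833 F [-0.2 -0.3 -0. ] tip [-101.2  -18.8] z 0.284
red col 231 224.8 red col 237 None red col 240 None red col 246 222.5 
A [28.6  9.4] C [-21.4  17.1] heading -8.8 mid [ 3.6  13.25]
beaker 1.8
jar 2.6
cup 35.9
dropper 1.6
ptr2 1.9
car3 1.6
[ 0.4332662  -0.09018508  0.28734623] [150.4  52.2 162.6] [-21.    1.3 -30.9 -79.1 -33.  -10.4] shift [-0.0162  0.021  -0.0254] rot [17.63 55.03 -5.87]
```

carry_out(
  plan=[
    [[-0.004,0.005,-0.006],[1.8,5.5,-0.6],41],
    [[-0.004,0.005,-0.006],[1.8,5.5,-0.6],41],
    [[-0.004,0.005,-0.006],[1.8,5.5,-0.6],41],
    [[0,0,-0.006],[1.8,5.5,-0.6],41],
    [[0,0,0],[1.8,5.5,-0.6],41],
    [[0,0,0],[1.8,5.5,-0.6],41],
    [[0,0,0],[1.8,5.5,-0.6],41],
    [[0,0,0],[1.8,5.5,-0.6],41],
    [[0,0,0],[1.8,5.5,-0.6],41],
    [[0,0,-0.03],[1.5,5.0,-0.6],41],
    [[0,0,-0.03],[0,0,0],41],
    [[0,0,0],[0,0,0],41],
  ],
)

```text
time_s: 30.08
tcp_pos: [0.3957, -0.0983, 0.3435]
eef_rot: [173.7, 12.6, -178.5]
contact_force: [0.3, -0.7, 0.2]
gripper_width: 0.0736
```

```bash
python3 -c "
from og import *
st('t7')
a,b=cv2.imread('pics/scene0.png').astype(int),cv2.imread('pics/t7.png').astype(int)
s0,s1=cv2.imread('pics/side0.png').astype(int),r.capture('side')[:,:,::-1].astype(int)
print('cup scene',abs(a-b)[150:184,270:296].mean(),'cup side',abs(s0-s1)[268:312,284:318].mean())
s=r.get_state();print(s['time_s'],s['tcp_pos'],s['eef_rot'],s['contact_force'])
"
```

```text
30.0833 F [ 0.3 -0.7  0.2] tip [-138.1  -23.9] z 0.3435
red col 231 224.8 red col 237 None red col 240 None red col 246 222.4 
A [28.4  9.2] C [-21.4  17.1] heading -9.0 mid [ 3.5  13.15]
cup scene 2.007918552036199 cup side 1.839349376114082
30.2333 [ 0.39459496 -0.09821465  0.33918352] [ 173.6191435    12.39084075 -178.61583107] [ 0.39348453 -0.33745533 -0.98010621]
```

All checks pass: the cup hasn't moved, the catch is down, the heading is −9° and the arm is clear. Handing in.

```bash
python3 -c "
from plant import r
print(r.close_job())"
```

```text
the job is handed in; nothing more can be done
None
```

The smallest carousel is home in the bay with the catch down behind it. Its notch faces the pointer to within about 1°, and the arm is clear. I handed in at 30 s of robot time; no verdict was reported.

**What I did:** I slid the carousel flat along the bench to the mouth and turned it roughly there with the open fingers in its lug gaps. I then pushed it in under the beam with one tilted finger until the stop pushed back with about 17 N, and did the final turning by pushing lugs in the bay.

**A failed check, mended:** After the first withdrawal the side camera showed the catch still about 0.2 rad up. The carousel was against the left wall, so its flange held the nose up. I went back in and pushed the lug on the right of the finger's gap. That moved the carousel about 3 mm to the right, turned it counter-clockwise and let the catch drop.

**Last checks:**
- **Catch:** in the side view it matches its starting "down" picture.
- **Notch:** its direction measures −9° from the reader's axis, and the pointer about −9° (its readings ran from −8.6 to −9.6°).
- **Bystanders:** beaker, jar, dropper and cup are unchanged in the camera images.
- **Forces:** the arm reads no contact. The highest contact force I saw between moves was about 22 N.

**Uncertain points:**
- The two cameras disagreed by 1.5 to 3 mm on the bay's sideways position, so the angles are good to about 1.5°.
- I made most of the turn outside the bay, before the carousel was home. Only the last turning, about 10° one way and 4° back, was done at the stop.

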